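Stow a spare bracket in the lower tier of a service case

ROBOT

A 6-joint arm with a two-finger parallel gripper is mounted at the origin on the work surface. World frame = base frame: x ahead of the robot, y to its left, z up, the work surface at z = 0. Lengths are in m, angles in degrees, forces in N, time in s.
With the tool pointing down it reaches from about 0.3 to 0.875 m from the base axis. Payload 6.4 kg.
Tool frame: the origin (TCP) lies midway between the tips of the shut fingers; the grasp point (between the pads) lies 19 mm behind it (r.grasp_offset is the distance from the TCP to the grasp point, in m); z points along the fingers, y is the line along which they close (so a half turn about z gives the same grasp; the last joint's range is limited). The gripper opens to 88 mm and grips with 3 to 60 N. Pads are 18 mm wide; open, the fingers measure 123 mm over their backs; the gripper's body (75 mm by 187 mm) begins 45 mm behind the grasp point.
Start: joints at [61.862, 10.359, 92.074, -0, 77.567, -11.82], TCP at [0.162, 0.552, 0.239] pointing down, gripper open.
Joint ranges: [-171.53, 171.53], [-51.25, 118.39], [17.06, 147.69], [-65.23, 245.23], [0, 150.52], [-178.68, 178.68]. Speed limits (degrees/s): [147.25, 147.25, 172.46, 180, 180, 180].

INTERFACE

Orientations are given as a 3x3 rotation matrix whose columns are the frame's x, y, z axes.
In Python, from bench import r gives the robot as it stands.
- The arm moves only by the tool step_arm, never from a script. Its argument "commands" is text: rows parted by semicolons, each of 5 numbers parted by spaces: the shift along the tool's x, y, z in m, then the turn about the tool's z in rad, then the closure, from -1 (fully open) to 1 (shut). In form: dx dy dz turn grip; .... A call has 1 to 12 rows; each row shifts and turns the commanded pose from where the row before left it, along the tool's axes as they then stand; what a row does not reach is not made up. A row lasts 1/12 s, in which the tool goes at most 41.7 mm and 7.16 degrees, less where a joint would pass 70% of its speed; a pose out of reach is approached as far as the arm can. A call with a gripper value outside its range is refused whole. The fingers move at their own pace and stop on an object; "force" is the grip in N (left out, the last holds). Time passes only in rows, so rows that do not move let the fingers close. It gives the time, the measured TCP pose, the force, the opening and the grip force at its end, in the units of the state.
- r.get_obs(): the state, without advancing time (a new reading comes with each control period).
- r.read_camera(name): name is "scene" or "side" or "wrist"; returns (picture, depth): 384x512x3 uint8, red, green, blue; 384x512 float32, m along the optical axis (not along the pixel's ray), 0 where there is no reading.
- r.camera_info(name): a dict with "vertical_fov" (degrees; the focal length in pixels is half the picture's height over the tangent of half this angle, whatever the lens; pixels are square), "cx", "cy" (the principal point, pixels), "pose" (4x4, takes a point from camera to world coordinates). Camera axes: x right, y down, z forward; pixel columns grow to the right and rows downward; lengths in m; the calibration is good to about 2 mm. A picture is of the moment at which its call begins: read the wrist's pose just before it. camera_info takes no time and is no camera call; for the wrist camera it gives the pose at the moment of the call.
- r.sign_off(): hands the job in; it is judged then, once.
The state is a dict: "clock": time; "joint_pos": joint angles; "dq": joint speeds; "joint_efforts": joint torques, N m; "tool_pos": TCP position; "orientation": TCP orientation; "contact_force": force on the tool from outside, world axes, zero at the start; "moment": the same for the moment, N m; "gripper_width": finger opening in m; "gripper_force": force on a finger pad.
Only numpy, scipy, OpenCV 4.12 (cv2) and the standard library are available. Lean on these libraries where they do the work, as an engineer would, in place of code of your own. Each camera call takes 0.05 s, during which the arm holds its last target. There are 200 camera calls.

TASK

Lift the clear hinged flap of the spares case all the way up to its stop and leave it standing there, then put the loose aluminium bracket into the lower tier underneath it: lying flat, its hole over the small pin on the floor of the middle bay and its upright rib towards the hinge. When it is home, fold the flap fully shut over it, and leave the other loose parts on the bench where they are.

Things in the scene. Friction and masses are not known exactly. Their poses are not given: they have to be found in the camera images.
- case: black open service case fixed to the bench, 211 x 222 mm; frame: origin at the underside, x away from the robot towards the hinge, z up. Front strip (x -110 to -36 mm, walls 28 high) holds tools that belong to the case, all under 30 mm high. Then a sill 22 high (x -36 to -30), then the lower tier, a well under the flap (see well).
- well (a point): middle of the well's floor: case x 32.5, y 0, z 6 mm; case axes. Well inside: case x -30 to 95, y -105 to 105; back and side walls 6 thick, tops at z 60. Two ribs on the floor along x, tops at z 12, inner faces at y +30 and -30, bound the middle bay, empty but for the pin. Side bays hold fixed spares, up to z 33, beyond |y| = 72.
- pin (a point): foot of the upright steel pin fixed in the middle bay, at floor level: case x 17, y 0, z 6 mm. Pin 10 mm diameter, 9 mm tall, its top 2 mm tapered. Axes as the case's.
- flap (a joint): flap angle, rad: 0 shut (level), 1.15 its upper stop. The stiff hinge (0.32 N m friction) keeps the flap at any angle where it is left; about 3.5 N at the tongue lifts it. At the stop it leans 24 degrees from vertical towards the robot, overhanging the rear of the well.
- flap_hinge (a point): middle of the hinge line, which runs along the case's y at the top of the back wall: case x 98, y 0, z 64 mm. The flap is a clear panel in a grey frame, 220 mm wide, 4 thick, reaching 133 mm from the hinge line. Site axes turn with the flap.
- flap_tongue (a point): grip point of the flap's grey tongue, 168 mm from the hinge line, mid-width, mid-thickness. The tongue, 24 mm wide (along the hinge), 10 thick, sticks out of the middle of the flap's free edge in its plane, 131 to 181 mm from the hinge line. Axes turn with the flap: x towards the hinge, y along it, z out of the upper face. Shut: 64 mm over the bench, about 30 mm free below.
- bracket_grip (a point): loose cast aluminium bracket, about 160 g: base plate 70 x 44 x 6 mm with an upright rib along x, 8 thick (y), 46 long, its top 50 above the underside. Point in the rib, mid-length, mid-thickness, 36 above the underside, 12 in +x from the base's middle. Axes: x along the rib away from the hole, z up. Starts upright on the bench.
- bracket_hole (a point): centre of the bracket's 13 mm through hole, at the underside of the base, 34 mm in -x and 36 mm below bracket_grip; same axes. When stowed it coincides with the pin's foot and the bracket's x points as the case's x.
- capacitor_mid (a point): bystander: upright aluminium can, 38 mm diameter, 61 mm tall; point on its axis 30 mm up
- screwdriver_grip (a point): bystander: black-handled screwdriver lying on the bench, 200 mm long; point in its handle
- relay_mid (a point): bystander: white relay 50 x 32 x 36 mm; point 18 mm up
Things that resemble listed ones, but are neither listed nor needed, are in the scene too. What is shaped like the part that bears bracket_grip but green is not meant.

How it is judged (in metres and radians):
On the way, in this order (a step that is already met when the one before it is completed fails the run):
1. the flap is lifted to its stop (value of joint flap above 1.08 rad), for 0.2 s.
2. with the flap still up, the bracket lies flat with its hole down over the pin (value of joint flap above 0.8 rad and horizontal distance between bracket_hole and pin below 0.004 m and z of bracket_hole in the frame of case below 0.009 m and angle between bracket_grip's own z axis and vertical below 0.08 rad), for 0.2 s.
At the end, for the whole second after the job is handed in: The flap is shut (within 0.05 rad) and at rest; under it the bracket lies flat (within 0.08 rad) on the floor of the middle bay, its hole down over the pin (centres within 4 mm, underside within 3 mm of the floor), its rib end towards the hinge and in line with the bay (within 0.25 rad) (value of joint flap below 0.05 rad and horizontal distance between bracket_hole and pin below 0.004 m and z of bracket_hole in the frame of case below 0.009 m and angle between bracket_grip's own z axis and vertical below 0.08 rad and angle between the x axis of bracket_grip and the x axis of case, either way round below 0.25 rad and x of bracket_grip in the frame of case above 0.04 m and velocity of joint flap between -0.05 and 0.05 rad/s); the robot touches nothing.
It fails at once if the capacitor, the screwdriver or the relay is moved by more than 20 mm (distance of any of capacitor_mid, screwdriver_grip, relay_mid from where it was at the start of the episode above 0.02 m).
It also fails if it takes over 70 s, if anything falls off the work surface, if the arm or the gripper's body presses on something with over 40 N, if the wrist force passes 120 N, or if a joint passes its speed limit or range.

## Working session

There is one attempt and no reset: what is moved stays moved. The work goes in short steps, Python scripts to look and compute and a tool call to move; the robot and the scene stay as the last step left them, time stands still between calls to the robot, and variables do not carry over. Pictures are saved under pics/ and viewed, at most 10 in all, crops included, and the job is handed in when it is done.

Besides the shell and the picture viewer there is one more tool, called after "Emit:" by a JSON object that holds its "fn" and its "kwargs", one argument or row to a line. step_arm: Moves the arm, as the interface text tells. Its arguments: {"type":"object","properties":{"commands":{"type":"string"},"force":{"type":"number"}},"required":["commands"]}

```bash
mkdir -p pics
cat > h.py <<'E'
from bench import r
import numpy as np, cv2
def snap(n,f):
    info=r.camera_info(n); p,d=r.read_camera(n); 
    cv2.imwrite(f'pics/{f}.png',cv2.cvtColor(p,cv2.COLOR_RGB2BGR)); np.savez(f'pics/{f}.npz',d=d,p=p,pose=info['pose'],k=[info['vertical_fov'],info['cx'],info['cy']])
def load(f):
    z=np.load(f'pics/{f}.npz'); d=z['d'];fov,cx,cy=z['k'];fl=d.shape[0]/2/np.tan(np.radians(fov/2))
    v,u=np.indices(d.shape); P=np.stack([(u-cx)*d/fl,(v-cy)*d/fl,d],-1)
    T=z['pose']; W=P@T[:3,:3].T+T[:3,3]; W[d==0]=np.nan
    return z['p'],W
def proj(f,X):
    z=np.load(f'pics/{f}.npz');fov,cx,cy=z['k'];fl=192/np.tan(np.radians(fov/2));T=z['pose']
    c=(np.atleast_2d(X)-T[:3,3])@T[:3,:3]; return np.c_[c[:,0]/c[:,2]*fl+cx,c[:,1]/c[:,2]*fl+cy]
E
python3 - <<'E'
from h import *
for n in('scene','side','wrist'): snap(n,n+'0'); print(r.camera_info(n))
a=[cv2.imread(f'pics/{n}0.png') for n in('scene','side')]
print(r.get_obs())
E
```

```text
{'vertical_fov': 57.42771249732024, 'cx': 253.1652482048488, 'cy': 188.10423740353335, 'pose': array([[ 0.82040585,  0.4712428 , -0.32382782,  0.89358597],
       [ 0.57163357, -0.66308745,  0.48327021, -0.4119434 ],
       [ 0.01301144, -0.58158856, -0.81337903,  0.81900325],
       [ 0.        ,  0.        ,  0.        ,  1.        ]])}
{'vertical_fov': 43.76145499892755, 'cx': 257.56906028422816, 'cy': 185.84582308381925, 'pose': array([[ 0.81983835, -0.43067814,  0.37733463,  0.14424805],
       [-0.57258559, -0.6204186 ,  0.53593517, -0.57303624],
       [ 0.00328986, -0.65543657, -0.75524306,  0.95627817],
       [ 0.        ,  0.        ,  0.        ,  1.        ]])}
{'vertical_fov': 71.15719848051553, 'cx': 256.42257079122334, 'cy': 191.57588129789133, 'pose': array([[ 0.28106531,  0.92328111,  0.26182871,  0.09414739],
       [ 0.95968765, -0.27001018, -0.07806483,  0.57153825],
       [-0.00137937,  0.27321509, -0.96195198,  0.38411276],
       [ 0.        ,  0.        ,  0.        ,  1.        ]])}
{'clock': 0.15, 'joint_pos': array([ 6.18627338e+01,  1.03929924e+01,  9.21190812e+01,  1.78437526e-03,
        7.75684964e+01, -1.18205570e+01]), 'dq': array([-0.03152864, -0.11617028, -0.08360361, -0.00651905,  0.00754665,
        0.0012059 ]), 'joint_efforts': array([-1.44496644e-04, -4.34231150e+01, -3.42171657e+01,  7.01180426e-02,
        3.55842244e-02, -5.96513269e-05]), 'tool_pos': array([0.16131897, 0.55146691, 0.23800356]), 'orientation': array([[-9.59721401e-01,  2.80952587e-01, -6.89967328e-04],
       [ 2.80953255e-01,  9.59720671e-01, -1.22568258e-03],
       [ 3.17817215e-04, -1.37016237e-03, -9.99999011e-01]]), 'contact_force': array([-0.50880441,  0.1008043 ,  0.35144018]), 'moment': array([ 0.02326643, -0.03941138, -0.01187002]), 'gripper_force': 0.0, 'gripper_width': 0.08791933127002619}
```

View pics/scene0.png

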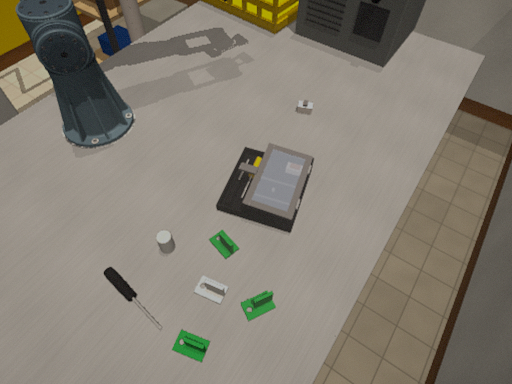

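View pics/side0.png

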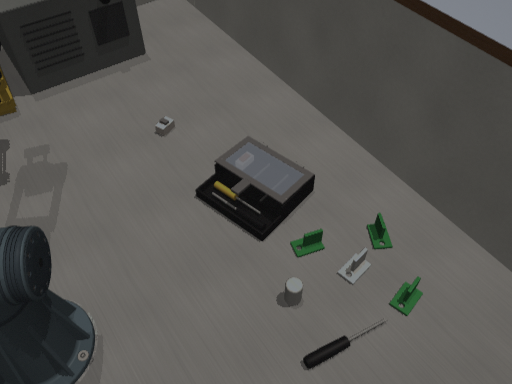

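The silver bracket is at scene (211,290) / side (355,266). The three same-shaped parts at scene (224,244), (258,305) and (191,346) are green, so not meant. The relay is at scene (305,106), the can at (165,241), the screwdriver at (130,295), and the case is centred at (268,187).

Run:
```python
from h import *
p,W=load('scene0'); q,V=load('side0')
a=cv2.resize(p[140:240,210:325],None,fx=4,fy=4,interpolation=cv2.INTER_CUBIC)[:400,:460]
b=cv2.resize(p[265:315,185:235],None,fx=6,fy=6,interpolation=cv2.INTER_CUBIC)
c=cv2.resize(q[240:290,330:380],None,fx=6,fy=6,interpolation=cv2.INTER_CUBIC)
m=np.zeros((600,760,3),np.uint8); m[:400,:460]=a; m[:300,460:]=b; m[300:,460:]=c
cv2.imwrite('pics/m1.png',cv2.cvtColor(m,cv2.COLOR_RGB2BGR))
for n,(I,X) in dict(scene=(p,W),side=(q,V)).items():
    print(n,'table z',np.nanmedian(X[...,2]))
# bracket points: non-table, grey, in region
for n,(X,r0,r1,c0,c1) in dict(scene=(W,270,308,188,232),side=(V,245,285,335,375)).items():
    R=X[r0:r1,c0:c1].reshape(-1,3); t=R[(R[:,2]>.02)]; print(n,len(t),t.min(0),t.max(0),t.mean(0))
    pl=R[(R[:,2]>.0035)&(R[:,2]<.012)]; print(len(pl),cv2.minAreaRect((pl[:,:2]*1000).astype(np.float32)), cv2.minAreaRect((t[:,:2]*1000).astype(np.float32)))
# case/flap top
for n,X in dict(scene=W,side=V).items():
    m=(X[...,2]>.055)&(X[...,2]<.075)
    k,l,s,_=cv2.connectedComponentsWithStats(m.astype(np.uint8))
    for i in range(1,k):
        if s[i,4]>200: 
            R=X[l==i]; print(n,s[i],cv2.minAreaRect((R[:,:2]*1000).astype(np.float32)),R[:,2].mean())
```

```text
scene table z -0.0008373131733411254
side table z 0.0011084539160600704
scene 148 [ 0.64608501 -0.23330967  0.02023825] [ 0.6911105  -0.2177641   0.05261052] [ 0.66984222 -0.22642831  0.04117822]
339 ((655.0819702148438, -220.78884887695312), (70.80146789550781, 57.93180847167969), 11.301054000854492) ((668.3601684570312, -225.15162658691406), (45.60145568847656, 8.992287635803223), 10.110994338989258)
side 144 [ 0.64457505 -0.23467657  0.02100843] [ 0.69298736 -0.2195622   0.05471811] [ 0.66593388 -0.22866374  0.04258762]
537 ((669.8391723632812, -222.62380981445312), (106.16265106201172, 95.4172592163086), 53.61893081665039) ((668.4616088867188, -226.91781616210938), (48.91089630126953, 7.987922191619873), 10.38711166381836)
scene [297  15 124  40 566] ((534.4782104492188, 897.7567138671875), (516.2345581054688, 256.0293884277344), 39.45368957519531) 0.06497256934866388
scene [ 76 108  46  24 269] ((70.45121002197266, -28.880271911621094), (136.37020874023438, 43.192230224609375), 66.4969711303711) 0.06495334430189782
scene [ 239  143   75   80 3533] ((614.658935546875, 94.88749694
[... 291 characters left out ...]
25, 830.6435546875), (67.61376953125, 403.83453369140625), 81.65791320800781) 0.06483438136368788
side [ 214  136  101   73 3172] ((620.5750732421875, 94.93704223632812), (174.12989807128906, 224.84237670898438), 14.504854202270508) 0.07004005202384966
side [285 277  18  17 234] ((496.99652099609375, -206.6354217529297), (35.530818939208984, 35.04271697998047), 87.04702758789062) 0.06133881449043468
side [ 55 324  25  32 208] ((61.38544845581055, -47.2000846862793), (62.989341735839844, 17.086320877075195), 27.519145965576172) 0.06490613495625407
side [ 19 356  46  28 279] ((3.4592971801757812, -79.418701171875), (19.916704177856445, 78.28556823730469), 87.82160186767578) 0.06540156392019886
```

View pics/m1.png

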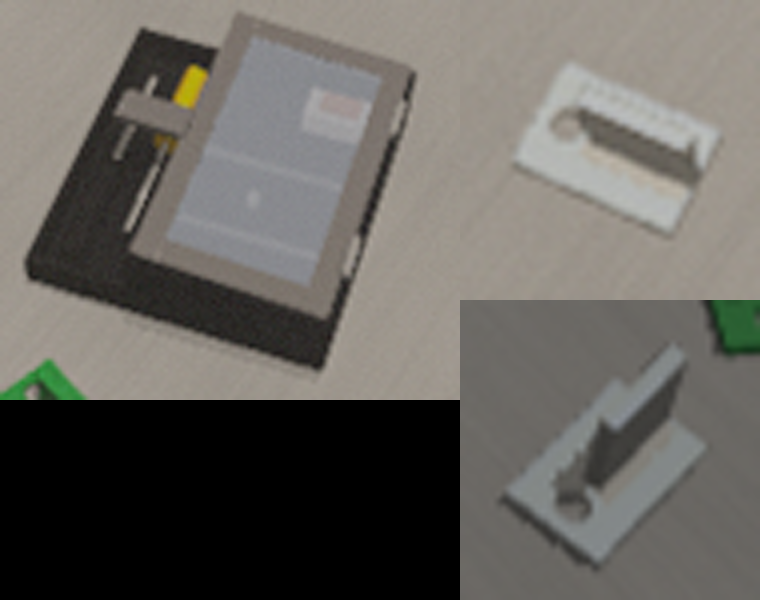

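The silver part in the crop has a hole at its left end and the rib on its right, and nothing green, so it is the bracket. It sits at about (0.668, -0.226) with yaw about 10°. The raised flap overhangs the spot a vertical gripper would need, so first I'll test in free space how the arm behaves at its reach limit.

Emit:
{"fn": "step_arm", "kwargs": {
  "commands": "0 0 -0.04 0 -1;0 0 -0.04 0 -1;0 0 -0.04 0 -1;0 0 -0.04 0 -1;0 0 -0.04 0 -1;0 0 -0.04 0 -1;0 0 -0.04 0 -1;0 0 -0.04 0 -1;0 0 -0.04 0 -1;0 0 -0.04 0 -1;0 0 -0.04 0 -1;0 0 -0.04 0 -1"
}}

```text
clock: 1.15
tool_pos: [0.1611, 0.5511, 0.7194]
orientation: [[-0.96, 0.281, 0.0], [0.281, 0.96, 0.001], [-0.0, 0.001, -1.0]]
contact_force: [-0.2, 0.8, 0.5]
gripper_width: 0.0883
gripper_force: 0.0
```

Run:
```python
from h import *
o=r.get_obs(); print(o['joint_pos'].round(1),o['tool_pos'],o['orientation'].round(3))
snap('scene','scene1'); snap('side','side1')
# flap geometry, refined: tongue points and border
for n in('scene','side'):
    p,W=load(n+'0'); m=(W[...,2]>.055)&(W[...,2]<.078)&(abs(W[...,0]-.62)<.13)&(abs(W[...,1]-.1)<.16)
    R=W[m]; th=np.radians(15)
    for th in np.radians([14,14.5,15,15.5,16]):
        e=np.array([np.cos(th),np.sin(th)]); f=np.array([-e[1],e[0]]); a=R[:,:2]@e;b=R[:,:2]@f
        body=a>np.percentile(a,98)-.12
        t=(a<a.max()-.145)
        print(n,np.degrees(th).round(1),'a',a.min().round(4),a.max().round(4),'b',b[body].min().round(4),b[body].max().round(4),'tongue b',b[t].min().round(4),b[t].max().round(4),t.sum(), R[t].mean(0).round(4), 'spread',np.ptp(np.percentile(b[body],[1,99])).round(4))
```

```text
[ 61.9  18.   27.3   0.  134.6 -11.8] [0.16108902 0.5511262  0.71936546] [[-0.96   0.281  0.   ]
 [ 0.281  0.96   0.001]
 [-0.     0.001 -1.   ]]
scene 14.0 a 0.5264 0.7124 b -0.1696 0.0564 tongue b -0.0717 -0.0452 84 [0.5474 0.0727 0.0756] spread 0.218
scene 14.5 a 0.5258 0.7112 b -0.1747 0.0507 tongue b -0.0764 -0.0499 82 [0.547  0.0723 0.0755] spread 0.2181
scene 15.0 a 0.5252 0.7101 b -0.1799 0.045 tongue b -0.0811 -0.0546 82 [0.547  0.0723 0.0755] spread 0.218
scene 15.5 a 0.5246 0.7091 b -0.185 0.0393 tongue b -0.0858 -0.0592 81 [0.5467 0.0724 0.0756] spread 0.2179
scene 16.0 a 0.5238 0.709 b -0.1903 0.0344 tongue b -0.0905 -0.0639 82 [0.547  0.0723 0.0755] spread 0.2179
side 14.0 a 0.526 0.7123 b -0.1707 0.055 tongue b -0.0722 -0.0468 57 [0.5478 0.0712 0.0756] spread 0.2182
side 14.5 a 0.5255 0.7116 b -0.1759 0.049 tongue b -0.0768 -0.0515 56 [0.5475 0.0709 0.0755] spread 0.2184
side 15.0 a 0.5249 0.7116 b -0.1812 0.043 tongue b -0.0815 -0.0563 57 [0.5478 0.0712 0.0756] spread 0.2186
side 15.5 a 0.5244 0.7114 b -0.1868 0.0378 tongue b -0.0863 -0.061 57 [0.5478 0.0712 0.0756] spread 0.2186
side 16.0 a 0.5237 0.7113 b -0.1928 0.0326 tongue b -0.0912 -0.0657 57 [0.5478 0.0712 0.0756] spread 0.2188
```

Emit:
{"fn": "step_arm", "kwargs": {
  "commands": "0 0 -0.03 0 -1;0 0 -0.03 0 -1;0 0 -0.03 0 -1;0 0 -0.03 0 -1;0 0 -0.03 0 -1;0 0 -0.03 0 -1;0 0 0 0 -1"
}}

```text
clock: 1.83
tool_pos: [0.1406, 0.4846, 0.81]
orientation: [[-0.96, 0.28, 0.02], [0.281, 0.958, 0.061], [-0.003, 0.064, -0.998]]
contact_force: [0.8, -0.1, 1.0]
gripper_width: 0.088
gripper_force: 0.0
```

Run:
```python
from h import *
o=r.get_obs(); print(o['joint_pos'].round(1),o['tool_pos'],o['orientation'].round(3))
# case axis: fit flap long edges & frame height profile
p,W=load('scene0')
for n in('scene','side'):
    p,W=load(n+'0'); e=np.array([np.cos(np.radians(14.8)),np.sin(np.radians(14.8))]);f=np.array([-e[1],e[0]])
    a=W[...,:2]@e; b=W[...,:2]@f
    for lo in np.arange(.52,.72,.02):
        m=(a>lo)&(a<lo+.02)&(abs(b+.067)<.012)&(W[...,2]>.05)
        m2=(a>lo)&(a<lo+.02)&(((b>.028)&(b<.042))|((b>-.172)&(b<-.16)))&(W[...,2]>.05)
        print(n,lo.round(2),np.nanmedian(W[m][:,2]).round(4),np.nanmedian(W[m2][:,2]).round(4),m2.sum())
```

```text
[ 59.9  15.8  17.1   1.2 143.6 -12.8] [0.14056834 0.48464866 0.81004604] [[-0.96   0.28   0.02 ]
 [ 0.281  0.958  0.061]
 [-0.003  0.064 -0.998]]
scene 0.52 0.0779 nan 0
scene 0.54 0.0772 nan 0
scene 0.56 0.0758 0.0739 16
scene 0.58 0.0723 0.072 61
scene 0.6 0.0706 0.0709 67
scene 0.62 0.0692 0.0698 62
scene 0.64 0.0683 0.0688 64
scene 0.66 0.0668 0.0678 60
scene 0.68 0.0662 0.0662 57
scene 0.7 0.0649 0.0628 30
side 0.52 0.0796 nan 0
side 0.54 0.0783 nan 0
side 0.56 0.0775 0.073 31
side 0.58 0.0732 0.0738 65
side 0.6 0.0723 0.0728 60
side 0.62 0.0714 0.0719 62
side 0.64 0.0701 0.0708 54
side 0.66 0.0691 0.0695 52
side 0.68 0.0683 0.0678 54
side 0.7 0.0674 0.067 16
  return np.nanmean(a, axis, out=out, keepdims=keepdims)
```

Run:
```python
from h import *
a=cv2.imread('pics/scene1.png');b=cv2.imread('pics/side1.png')
m=np.vstack([cv2.resize(a,(390,293)),cv2.resize(b,(390,293))]); cv2.imwrite('pics/m2.png',np.hstack([m,m[:,:1]]))
```

```text
(no output)
```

View pics/m2.png

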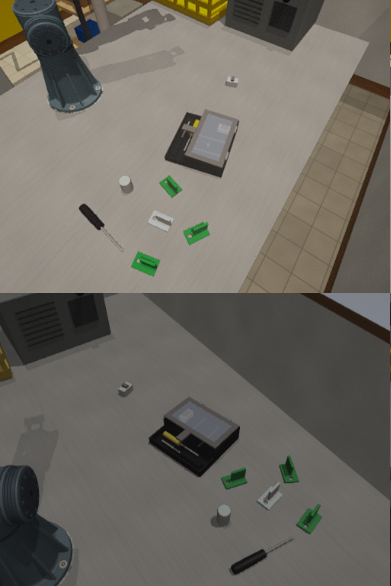

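The picture shows no arm in view and the scene unchanged. At the reach limit the tool tilted 3.7° outwards. Next I'll check whether that tilt stays when I move back.

Emit:
{"fn": "step_arm", "kwargs": {
  "commands": "0 0 0.03 0 -1;0 0 0.03 0 -1;0 0 0.03 0 -1;0 0 0.03 0 -1;0 0 0.03 0 -1;0 0 0 0 -1"
}}

```text
clock: 2.33
tool_pos: [0.1452, 0.4968, 0.6486]
orientation: [[-0.96, 0.281, 0.009], [0.281, 0.959, 0.04], [0.003, 0.041, -0.999]]
contact_force: [0.4, -0.1, -1.0]
gripper_width: 0.0881
gripper_force: 0.0
```

Run:
```python
from h import *
o=r.get_obs(); print(o['joint_pos'].round(1),o['tool_pos'],o['orientation'].round(3))
```

```text
[ 60.1   1.7  55.3   0.8 120.8 -13.1] [0.14516276 0.4968361  0.64864312] [[-0.96   0.281  0.009]
 [ 0.281  0.959  0.04 ]
 [ 0.003  0.041 -0.999]]
```

The tilt partly persists, which is useful: a tool tilted about 24° lies parallel to the raised flap. I'll move to the case's azimuth and turn so the fingers close along case y, then build up the tilt there.

Emit:
{"fn": "step_arm", "kwargs": {
  "commands": "-0.036 -0.02 0 0 -1;-0.036 -0.02 0 0 -1;-0.036 -0.02 0 0 -1;-0.036 -0.02 0 0 -1;-0.036 -0.02 0 0 -1;-0.036 -0.02 0 0 -1;-0.036 -0.02 0 0 -1;-0.036 -0.02 0 0 -1;-0.036 -0.02 0 0 -1;-0.036 -0.02 0 0 -1;-0.036 -0.02 0 0 -1;-0.036 -0.02 0 0 -1"
}}

```text
clock: 3.33
tool_pos: [0.4939, 0.1445, 0.6466]
orientation: [[-0.96, 0.281, 0.019], [0.281, 0.958, 0.051], [-0.004, 0.055, -0.999]]
contact_force: [0.9, 0.4, -0.4]
gripper_width: 0.0883
gripper_force: 0.0
```

Emit:
{"fn": "step_arm", "kwargs": {
  "commands": "0 0 -0.03 -0.11 -1;0 0 -0.03 -0.11 -1;0 0 -0.03 -0.11 -1;0 0 -0.03 -0.11 -1;0 0 -0.03 -0.11 -1;0 0 -0.04 0 -1;0 0 -0.04 0 -1;0 0 -0.04 0 -1;0 0 -0.04 0 -1;0 0 -0.04 0 -1;0 0 -0.04 0 -1;0 0 -0.04 0 -1"
}}

```text
clock: 4.33
tool_pos: [0.3845, 0.0995, 0.8735]
orientation: [[-0.961, -0.261, 0.095], [-0.254, 0.964, 0.078], [-0.112, 0.05, -0.992]]
contact_force: [0.3, 0.5, 0.5]
gripper_width: 0.088
gripper_force: 0.0
```

Run:
```python
from h import *
o=r.get_obs(); print(o['joint_pos'].round(1),o['tool_pos'],o['orientation'].round(3))
```

```text
[  -7.     7.1   17.1   10.4  150.5 -102.7] [0.38446635 0.09946137 0.87346708] [[-0.961 -0.261  0.095]
 [-0.254  0.964  0.078]
 [-0.112  0.05  -0.992]]
```

Emit:
{"fn": "step_arm", "kwargs": {
  "commands": "-0.022 -0.001 0.034 0 -1;-0.022 -0.001 0.034 0 -1;-0.022 -0.001 0.034 0 -1;-0.022 -0.001 0.034 0 -1;-0.022 -0.001 0.034 0 -1;-0.022 -0.001 0.034 0 -1;-0.022 -0.001 0.034 0 -1;-0.022 -0.001 0.034 0 -1;-0.022 -0.001 0.034 0 -1;-0.022 -0.001 0.034 0 -1;-0.022 -0.001 0.034 0 -1;-0.022 -0.001 0.034 0 -1"
}}

```text
clock: 5.33
tool_pos: [0.6823, 0.1867, 0.4962]
orientation: [[-0.961, -0.26, 0.096], [-0.253, 0.964, 0.079], [-0.113, 0.051, -0.992]]
contact_force: [0.4, -0.3, -0.2]
gripper_width: 0.088
gripper_force: 0.0
```

Emit:
{"fn": "step_arm", "kwargs": {
  "commands": "-0.04 0 0 0 -1;-0.04 0 0 0 -1;-0.04 0 0 0 -1;-0.04 0 0 0 -1;-0.04 0 0 0 -1;-0.04 0 0 0 -1;-0.04 0 0 0 -1;-0.04 0 0 0 -1"
}}

```text
clock: 6.0
tool_pos: [0.8599, 0.2342, 0.4662]
orientation: [[-0.945, -0.26, 0.196], [-0.243, 0.964, 0.107], [-0.217, 0.053, -0.975]]
contact_force: [-0.7, -0.4, -0.4]
gripper_width: 0.0879
gripper_force: 0.0
```

Run:
```python
from h import *
o=r.get_obs(); print(o['joint_pos'].round(1),o['tool_pos'],o['orientation'].round(3))
```

```text
[  5.9  46.3  17.1   5.1 104.6 -97.1] [0.85992419 0.23420519 0.46617782] [[-0.945 -0.26   0.196]
 [-0.243  0.964  0.107]
 [-0.217  0.053 -0.975]]
```

Emit:
{"fn": "step_arm", "kwargs": {
  "commands": "0.014 -0.034 -0.005 0 -1;0.014 -0.034 -0.005 0 -1;0.014 -0.034 -0.005 0 -1;0.014 -0.034 -0.005 0 -1;0.014 -0.034 -0.005 0 -1;0.014 -0.034 -0.005 0 -1;-0.037 -0.01 0.008 0 -1;-0.037 -0.01 0.008 0 -1;-0.037 -0.01 0.008 0 -1;-0.037 -0.01 0.008 0 -1;-0.037 -0.01 0.008 0 -1;-0.037 -0.01 0.008 0 -1"
}}

```text
clock: 7.0
tool_pos: [0.945, 0.0164, 0.4154]
orientation: [[-0.921, -0.254, 0.294], [-0.233, 0.967, 0.107], [-0.311, 0.03, -0.95]]
contact_force: [-0.4, 0.5, -0.3]
gripper_width: 0.0881
gripper_force: 0.0
```

Run:
```python
from h import *
o=r.get_obs(); print(o['joint_pos'].round(1),o['tool_pos'],o['orientation'].round(3))
```

```text
[  -9.1   50.4   17.1    8.8   96.4 -111.3] [0.94496731 0.01635308 0.41539562] [[-0.921 -0.254  0.294]
 [-0.233  0.967  0.107]
 [-0.311  0.03  -0.95 ]]
```

Emit:
{"fn": "step_arm", "kwargs": {
  "commands": "-0.037 -0.01 0.012 0 -1;-0.037 -0.01 0.012 0 -1;-0.037 -0.01 0.012 0 -1;-0.037 -0.01 0.012 0 -1;-0.037 -0.01 0.012 0 -1;-0.037 -0.01 0.012 0 -1;0 0 0 0 -1"
}}

```text
clock: 7.58
tool_pos: [1.0177, 0.0191, 0.3586]
orientation: [[-0.87, -0.241, 0.43], [-0.217, 0.97, 0.105], [-0.442, -0.002, -0.897]]
contact_force: [-0.1, 0.1, -0.7]
gripper_width: 0.0882
gripper_force: 0.0
```

Run:
```python
from h import *
o=r.get_obs(); print(o['joint_pos'].round(1),o['tool_pos'],o['orientation'].round(3))
```

```text
[  -8.5   55.2   17.1    9.7   83.2 -111.6] [1.01773062 0.0191015  0.3586337 ] [[-0.87  -0.241  0.43 ]
 [-0.217  0.97   0.105]
 [-0.442 -0.002 -0.897]]
```

Tilt is 26°, azimuth 14° and tool y is horizontal, as wanted. Next, a pre-pose above the tongue.

```bash
cat >> h.py <<'E'
def go(*targets):
    "world TCP targets -> total tool-frame shift, rows needed at 40 mm"
    o=r.get_obs(); R=o['orientation']; p=o['tool_pos']
    for t in targets:
        d=R.T@(np.array(t)-p); n=max(1,int(np.ceil(np.linalg.norm(d)/.04))); print(t,'total',d.round(4),'rows',n,'each',(d/n).round(4)); p=np.array(t)
E
python3 -c "
from h import *
go((.495,.063,.18))"
```

```text
(0.495, 0.063, 0.18) total [ 0.5243  0.1691 -0.0598] rows 14 each [ 0.0375  0.0121 -0.0043]
```

Emit:
{"fn": "step_arm", "kwargs": {
  "commands": "0.0375 0.012 -0.0043 0 -1;0.0375 0.012 -0.0043 0 -1;0.0375 0.012 -0.0043 0 -1;0.0375 0.012 -0.0043 0 -1;0.0375 0.012 -0.0043 0 -1;0.0375 0.012 -0.0043 0 -1;0.0375 0.012 -0.0043 0 -1;0.0375 0.012 -0.0043 0 -1;0.0375 0.012 -0.0043 0 -1;0.0375 0.012 -0.0043 0 -1;0.0375 0.012 -0.0043 0 -1;0.0375 0.012 -0.0043 0 -1"
}}

```text
clock: 8.58
tool_pos: [0.5972, 0.0531, 0.2195]
orientation: [[-0.868, -0.242, 0.434], [-0.218, 0.97, 0.105], [-0.447, -0.004, -0.895]]
contact_force: [0.5, -0.6, 1.1]
gripper_width: 0.0881
gripper_force: 0.0
```

Emit:
{"fn": "step_arm", "kwargs": {
  "commands": "0.0375 0.012 -0.0043 0 -1;0.0375 0.012 -0.0043 0 -1;0 0 0 0 -1"
}}

```text
clock: 8.83
tool_pos: [0.5142, 0.0616, 0.1866]
orientation: [[-0.874, -0.244, 0.421], [-0.219, 0.97, 0.108], [-0.435, 0.003, -0.901]]
contact_force: [-1.7, -0.2, -2.2]
gripper_width: 0.088
gripper_force: 0.0
```

Run:
```python
from h import *
o=r.get_obs(); print(o['joint_pos'].round(1),o['tool_pos'],o['orientation'].round(3))
snap('wrist','w2'); p,W=load('w2')
R=o['orientation']
# tongue in wrist view
e=np.array([np.cos(np.radians(15)),np.sin(np.radians(15))]);f=np.array([-e[1],e[0]])
a=W[...,:2]@e;b=W[...,:2]@f
m=(W[...,2]>.05)&(W[...,2]<.1)&(a>.51)&(a<.57)&(abs(b+.068)<.04)
R_=W[m];print(m.sum(),a[m].min(),b[m].min(),b[m].max(),R_.mean(0)); print(cv2.minAreaRect((R_[:,:2]*1000).astype(np.float32)))
m=(W[...,2]>.05)&(W[...,2]<.1)&(a>.515)&(a<.73)&(abs(b+.068)<.12)
print(m.sum(),a[m].max(),np.percentile(b[m],[0,100]))
go((.547,.076,.0555))
```

```text
[ -13.7   -9.9  122.7   16.7   45.4 -127.3] [0.51424424 0.06157349 0.18656001] [[-0.874 -0.244  0.421]
 [-0.219  0.97   0.108]
 [-0.435  0.003 -0.901]]
984 0.5227047583217527 -0.07819870140605538 -0.05426315813476433 [0.54166011 0.07646472 0.07794608]
((544.9524536132812, 77.34617614746094), (47.469085693359375, 23.79134178161621), 16.304061889648438)
13273 0.7074907432485809 [-0.17635637  0.0445212 ]
(0.547, 0.076, 0.0555) total [0.0318 0.0086 0.1346] rows 4 each [0.0079 0.0022 0.0337]
```

View pics/w2.png

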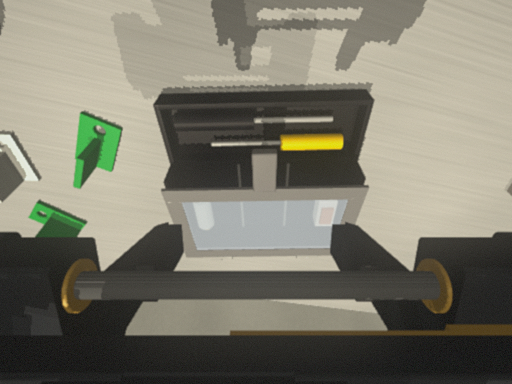

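The view shows the tongue at pixels (264,150-190), centred and pointing straight up the picture. The measured tongue width is 24 mm and its tip agrees with the earlier estimate. Next I'll descend and grip it.

Emit:
{"fn": "step_arm", "kwargs": {
  "commands": "0.008 0.0022 0.033 0 -1;0.008 0.0022 0.034 0 -1;0.008 0.0022 0.034 0 -1;0.008 0.0022 0.034 0 -1;0 0 0 0 -1;0 0 0 0 1;0 0 0 0 1;0 0 0 0 1;0 0 0 0 1;0 0 0 0 1;0 0 0 0 1",
  "force": 25
}}

```text
clock: 9.8
tool_pos: [0.5523, 0.0748, 0.0584]
orientation: [[-0.868, -0.242, 0.434], [-0.218, 0.97, 0.104], [-0.446, -0.004, -0.895]]
contact_force: [0.3, -1.0, -0.1]
gripper_width: 0.05
gripper_force: 0.0
```

Run:
```python
from h import *
o=r.get_obs(); R=o['orientation']; p=o['tool_pos']; print(p,R.round(3),o['gripper_width'],o['contact_force'])
th=np.radians(15);e=np.array([np.cos(th),np.sin(th),0]);z=np.array([0,0,1])
g=p-.019*R[:,2]; print('grasp',g)
# hinge from grasp: angle a0
H=np.r_[(.7055*e-.067*np.array([-e[1],e[0],0]))[:2],.064]
v=g-H; a0=np.arctan2(v[2],-v@e); rad=np.hypot(v[2],v@e); print('hinge',H,a0,rad)
prev=g
for k,a in enumerate(np.linspace(a0,1.17,13)[1:]):
    n=H-rad*np.cos(a)*e+rad*np.sin(a)*z+ (v-(v@e)*e-v[2]*z); print((R.T@(n-prev)).round(4),a.round(2)); prev=n
```

```text
[0.55225112 0.07477109 0.05842065] [[-0.868 -0.242  0.434]
 [-0.218  0.97   0.104]
 [-0.446 -0.004 -0.895]] 0.04995186169414891 [ 0.28994734 -0.99557627 -0.07845508]
grasp [0.54400793 0.07278629 0.0754239 ]
hinge [0.69880155 0.11787981 0.064     ] 0.07075386936405866 0.16159452092416393
[-0.0081 -0.     -0.0124] 0.16
[-0.0092 -0.     -0.0116] 0.25
[-0.0102  0.     -0.0107] 0.35
[-0.0112  0.     -0.0097] 0.44
[-0.012   0.0001 -0.0087] 0.53
[-0.0127  0.0001 -0.0075] 0.62
[-0.0134  0.0001 -0.0063] 0.71
[-0.0139  0.0001 -0.0051] 0.8
[-0.0143  0.0002 -0.0038] 0.9
[-0.0146  0.0002 -0.0025] 0.99
[-0.0148  0.0002 -0.0011] 1.08
[-0.0148  0.0002  0.0002] 1.17
```

Emit:
{"fn": "step_arm", "kwargs": {
  "commands": "0 0 0 0 1;0 0 0 0 1;0 0 0 0 1;0 0 0 0 1;0 0 0 0 1;0 0 0 0 1"
}}

```text
clock: 10.3
tool_pos: [0.5502, 0.0783, 0.0561]
orientation: [[-0.87, -0.245, 0.428], [-0.218, 0.97, 0.11], [-0.442, 0.003, -0.897]]
contact_force: [4.6, 20.5, 0.2]
gripper_width: 0.0237
gripper_force: 24.8
```

Emit:
{"fn": "step_arm", "kwargs": {
  "commands": "-0.004 0 -0.0062 0 1;-0.004 0 -0.0062 0 1;-0.0046 0 -0.0058 0 1;-0.0046 0 -0.0058 0 1;-0.0051 0 -0.0053 0 1;-0.0051 0 -0.0053 0 1;-0.0056 0 -0.0048 0 1;-0.0056 0 -0.0048 0 1;-0.006 0 -0.0043 0 1;-0.006 0 -0.0043 0 1;-0.0064 0 -0.0037 0 1;-0.0064 0 -0.0037 0 1"
}}

```text
clock: 11.3
tool_pos: [0.5748, 0.0854, 0.1344]
orientation: [[-0.874, -0.246, 0.418], [-0.22, 0.969, 0.11], [-0.432, 0.004, -0.902]]
contact_force: [-13.3, 8.3, 1.0]
gripper_width: 0.0237
gripper_force: 25.0
```

Emit:
{"fn": "step_arm", "kwargs": {
  "commands": "-0.0065 0 -0.0035 0 1;-0.0065 0 -0.0035 0 1;-0.0066 0 -0.0028 0 1;-0.0066 0 -0.0028 0 1;-0.0069 0 -0.0022 0 1;-0.0069 0 -0.0022 0 1;-0.007 0 -0.0016 0 1;-0.007 0 -0.0016 0 1;-0.0072 0 -0.001 0 1;-0.0072 0 -0.001 0 1;-0.0074 0 -0.0004 0 1;-0.0074 0 -0.0004 0 1"
}}

```text
clock: 12.3
tool_pos: [0.6378, 0.1026, 0.1908]
orientation: [[-0.874, -0.246, 0.418], [-0.219, 0.969, 0.112], [-0.433, 0.006, -0.901]]
contact_force: [-3.8, 14.7, -10.4]
gripper_width: 0.0237
gripper_force: 25.0
```

Run:
```python
from h import *
o=r.get_obs(); print(o['contact_force'],o['orientation'].round(3))
R=o['orientation'];g=o['tool_pos']-.019*R[:,2]; H=np.array([.6988,.1179,.064]);e=np.array([.966,.259,0]);v=g-H
print(g,np.arctan2(v[2],-v@e),np.hypot(v[2],v@e))
```

```text
[ -3.79139635  14.65829647 -10.37043949] [[-0.874 -0.246  0.418]
 [-0.219  0.969  0.112]
 [-0.433  0.006 -0.901]]
[0.62985805 0.10049067 0.20794778] 1.111978432979331 0.16055266797403026
```

Emit:
{"fn": "step_arm", "kwargs": {
  "commands": "-0.004 0 0 0 1;-0.004 0 0 0 1;-0.004 0 0 0 1;-0.003 0 0 0 1;0 0 0 0 1;0 0 0 0 1"
}}

```text
clock: 12.8
tool_pos: [0.6442, 0.1044, 0.1927]
orientation: [[-0.881, -0.248, 0.403], [-0.222, 0.969, 0.11], [-0.418, 0.007, -0.908]]
contact_force: [-36.8, 1.2, 2.8]
gripper_width: 0.0237
gripper_force: 25.1
```

Run:
```python
from h import *
o=r.get_obs(); print(o['contact_force'],o['tool_pos'],o['orientation'].round(3))
snap('scene','s3');snap('side','d3')
# plane of flap
for n in('s3','d3'):
    p,W=load(n); e=np.array([.966,.259]);a=W[...,:2]@e;b=W[...,:2]@np.array([-.259,.966])
    m=(a>.6)&(a<.73)&(W[...,2]>.09)&(W[...,2]<.19)&(abs(b+.067)<.11)&(abs(b+.067)>.085)
    if m.sum()>10:
        k=np.polyfit(W[m][:,2],a[m],1); print(n,m.sum(),'angle',np.arctan2(1,-k[0]),'a at z=.064',np.polyval(k,.064))
```

```text
[-36.79488717   1.15648286   2.78354206] [0.64423018 0.10439691 0.19265264] [[-0.881 -0.248  0.403]
 [-0.222  0.969  0.11 ]
 [-0.418  0.007 -0.908]]
s3 382 angle 1.1454362391962103 a at z=.064 0.7078921251812471
d3 203 angle 1.1595192725695702 a at z=.064 0.7052379437978933
```

The flap is on its stop, with measured angles of 1.145 and 1.16 rad. Next I'll relax, release, withdraw along the tool axis and head for the bracket.

Emit:
{"fn": "step_arm", "kwargs": {
  "commands": "0.004 0 0 0 1;0.003 0 0 0 1;0 0 0 0 -1;0 0 0 0 -1;0 0 0 0 -1;0 0 0 0 -1;0 0 -0.01 0 -1;0 0 -0.02 0 -1;0 0 -0.03 0 -1;0 0 -0.03 0 -1;0 0 -0.03 0 -1;0 0 -0.03 0 -1"
}}

```text
clock: 13.9
tool_pos: [0.5844, 0.0838, 0.3365]
orientation: [[-0.869, -0.242, 0.432], [-0.218, 0.97, 0.104], [-0.445, -0.003, -0.896]]
contact_force: [0.3, -0.3, 0.5]
gripper_width: 0.0876
gripper_force: 0.0
```

Run:
```python
from h import *
print(r.get_obs()['contact_force'],r.get_obs()['orientation'].round(3))
go((.60,-.235,.18))
for n,(r0,r1,c0,c1) in dict(scene=(270,308,188,232),side=(245,285,335,375)).items():
    p,W=load(n+'0'); R=W[r0:r1,c0:c1].reshape(-1,3); R=R[R[:,2]>.02]; e=np.array([np.cos(.18),np.sin(.18)])
    s=(R[:,:2]-[.668,-.226])@e; t=(R[:,:2]-[.668,-.226])@[-e[1],e[0]]
    for lo in np.arange(-.026,.026,.006):
        k=(s>lo)&(s<lo+.006); print(n,lo.round(3),k.sum(),R[k][:,2].max().round(4) if k.any() else 0, t[k].mean().round(4) if k.any() else 0)
snap('scene','s4'); p,W=load('s4'); e=np.array([.966,.259]);a=W[...,:2]@e;b=W[...,:2]@np.array([-.259,.966])
m=(a>.6)&(a<.73)&(W[...,2]>.09)&(W[...,2]<.19)&(abs(b+.067)<.11)&(abs(b+.067)>.085); k=np.polyfit(W[m][:,2],a[m],1); print('flap',np.arctan2(1,-k[0]))
```

```text
[ 0.25602805 -0.26090093  0.54513723] [[-0.869 -0.242  0.432]
 [-0.218  0.97   0.104]
 [-0.445 -0.003 -0.896]]
(0.6, -0.235, 0.18) total [ 0.1255 -0.3125  0.1136] rows 9 each [ 0.0139 -0.0347  0.0126]
scene -0.026 6 0.0509 -0.0013
scene -0.02 18 0.0508 -0.0012
scene -0.014 19 0.0513 -0.0009
scene -0.008 21 0.0507 -0.0009
scene -0.002 18 0.0505 -0.0011
scene 0.004 17 0.0497 -0.0008
scene 0.01 19 0.0505 -0.0005
scene 0.016 18 0.0526 -0.0009
scene 0.022 12 0.0495 0.0009
side -0.026 24 0.0526 -0.0014
side -0.02 19 0.0539 -0.0019
side -0.014 18 0.0543 -0.0028
side -0.008 14 0.053 -0.0029
side -0.002 18 0.0547 -0.0027
side 0.004 14 0.054 -0.0023
side 0.01 14 0.0515 -0.0026
side 0.016 16 0.0542 -0.0022
side 0.022 7 0.0526 -0.0017
flap 1.1446592899435934
```

The rib is full height along its length and the flap stays up at 1.145.

Emit:
{"fn": "step_arm", "kwargs": {
  "commands": "0.0139 -0.0347 0.012 0 -1;0.0139 -0.0347 0.012 0 -1;0.0139 -0.0347 0.012 0 -1;0.0139 -0.0347 0.012 0 -1;0.0139 -0.0347 0.012 0 -1;0.0139 -0.0347 0.012 0 -1;0.0139 -0.0347 0.012 0 -1;0.0139 -0.0347 0.012 0 -1;0.0139 -0.0347 0.012 0 -1;0 0 0 0 -1;0 0 0 0 -1"
}}

```text
clock: 14.87
tool_pos: [0.5978, -0.2367, 0.1817]
orientation: [[-0.871, -0.239, 0.43], [-0.214, 0.971, 0.105], [-0.442, -0.001, -0.897]]
contact_force: [-0.2, 0.2, 0.5]
gripper_width: 0.0883
gripper_force: 0.0
```

Run:
```python
from h import *
o=r.get_obs(); print(o['tool_pos'],o['orientation'].round(3))
snap('wrist','w5'); p,W=load('w5')
m=(W[...,2]>.03)&(W[...,2]<.06)&(abs(W[...,0]-.668)<.04)&(abs(W[...,1]+.226)<.03)
R=W[m]; print(m.sum(),R.mean(0),R.max(0)); t=R[R[:,2]>.046]; print(len(t),cv2.minAreaRect((t[:,:2]*1000).astype(np.float32)))
m=(W[...,2]>.003)&(W[...,2]<.02)&(abs(W[...,0]-.655)<.05)&(abs(W[...,1]+.226)<.04); R=W[m]
print(cv2.minAreaRect((R[:,:2]*1000).astype(np.float32)),R[:,2].mean())
```

```text
[ 0.5977987  -0.23672961  0.18168823] [[-0.871 -0.239  0.43 ]
 [-0.214  0.971  0.105]
 [-0.442 -0.001 -0.897]]
295 [ 0.66045514 -0.2254173   0.04747423] [ 0.6892914  -0.21637103  0.051437  ]
234 ((666.5516967773438, -224.20394897460938), (46.12900161743164, 7.93863582611084), 10.925164222717285)
((655.3075561523438, -226.2185516357422), (71.1838150024414, 43.57815170288086), 11.003528594970703) 0.006159182833410266
```

View pics/w5.png

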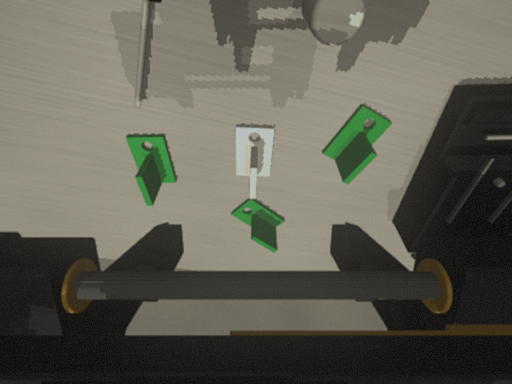

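The wrist view shows the silver bracket at (254,150) with its hole up the picture at (254,136), and the green ones at (152,165), (257,225) and (357,140). Finger paths are clear with partial opening.

```bash
python3 -c "
from h import *
go((.6707,-.2235,.019))"
```

```text
(0.6707, -0.2235, 0.019) total [ 0.007  -0.0055  0.1792] rows 5 each [ 0.0014 -0.0011  0.0358]
```

Emit:
{"fn": "step_arm", "kwargs": {
  "commands": "0.0035 -0.0028 0 0.02 0;0.0035 -0.0028 0.02 0.02 0;0 0 0.03 0 0;0 0 0.03 0 0;0 0 0.03 0 0;0 0 0.03 0 0;0 0 0.025 0 0;0 0 0.014 0 0;0 0 0 0 1;0 0 0 0 1;0 0 0 0 1;0 0 0 0 1",
  "force": 15
}}

```text
clock: 15.92
tool_pos: [0.6717, -0.2233, 0.0213]
orientation: [[-0.877, -0.207, 0.433], [-0.18, 0.978, 0.103], [-0.445, 0.013, -0.895]]
contact_force: [-0.2, 0.3, -0.3]
gripper_width: 0.0194
gripper_force: 0.0
```

Emit:
{"fn": "step_arm", "kwargs": {
  "commands": "0 0 0 0 1;0 0 0 0 1;0 0 0 0 1;0 0 0 0 1"
}}

```text
clock: 16.25
tool_pos: [0.6713, -0.2234, 0.0206]
orientation: [[-0.878, -0.207, 0.432], [-0.179, 0.978, 0.104], [-0.444, 0.014, -0.896]]
contact_force: [-3.7, 1.2, 7.1]
gripper_width: 0.008
gripper_force: 15.0
```

Emit:
{"fn": "step_arm", "kwargs": {
  "commands": "0 0 0 0 1;0 0 0 0 1",
  "force": 40
}}

```text
clock: 16.42
tool_pos: [0.6713, -0.2235, 0.0206]
orientation: [[-0.878, -0.207, 0.432], [-0.179, 0.978, 0.104], [-0.444, 0.014, -0.896]]
contact_force: [-3.9, 0.7, 7.2]
gripper_width: 0.0078
gripper_force: 39.9
```

Run:
```python
from h import *
o=r.get_obs(); print(o['tool_pos'],o['orientation'].round(3),o['contact_force'],o['gripper_width'])
# above case pre-pose: grasp on rib at -4 mm -> hole is 30 mm behind grasp and 36 below
```

```text
[ 0.67128814 -0.22346624  0.02062044] [[-0.878 -0.207  0.432]
 [-0.179  0.978  0.104]
 [-0.444  0.014 -0.896]] [-3.92076914  0.73996986  7.18710409] 0.007755038808830476
```

Gripped at 8 mm, the rib thickness. Next I'll work out the moves for a lift and staging in front of the well.

```bash
cat >> h.py <<'E'
HOLE=None
def case(th=15,ah=.7055,b=-.067):
    t=np.radians(th); return np.array([np.cos(t),np.sin(t),0]),np.array([-np.sin(t),np.cos(t),0]),ah-.098,b
def cw(x,y,z,**k):
    e,f,a,b=case(**k); return (a+x)*e+(b+y)*f+np.array([0,0,z])
E
python3 - <<'E'
from h import *
o=r.get_obs(); R=o['orientation'];p=o['tool_pos']
h=R.T@(np.array([.6335,-.231,0])-p); print('hole in tool',h.round(4)); np.save('hole.npy',h)
go(p+[0,0,.12]); q=p+[0,0,.12]
s=cw(-63,0,0) if 0 else cw(-.063,0,.11); d=s-(q+R@h); print(s,'shift',(R.T@d).round(4),np.linalg.norm(d))
E
```

```text
hole in tool [0.0437 0.0002 0.0014]
[ 0.67128814 -0.22346624  0.14062044] total [-0.0533  0.0017 -0.1075] rows 3 each [-0.0178  0.0006 -0.0358]
[0.54328749 0.07620994 0.11      ] shift [0.0286 0.3191 0.002 ] 0.32033770351184615
```

Emit:
{"fn": "step_arm", "kwargs": {
  "commands": "-0.008 0 -0.016 0 1;-0.015 0.0006 -0.031 0 1;-0.015 0.0006 -0.031 0 1;-0.015 0.0006 -0.03 0 1;0.0024 0.0266 0 0 1;0.0024 0.0266 0 0 1;0.0024 0.0266 0 0 1;0.0024 0.0266 0 0 1;0.0024 0.0266 0 0 1;0.0024 0.0266 0 0 1;0.0024 0.0266 0 0 1;0.0024 0.0266 0 0 1"
}}

```text
clock: 17.42
tool_pos: [0.6085, -0.0171, 0.1338]
orientation: [[-0.879, -0.207, 0.43], [-0.179, 0.978, 0.105], [-0.443, 0.015, -0.897]]
contact_force: [-0.5, -0.2, -2.3]
gripper_width: 0.0076
gripper_force: 40.0
```

Emit:
{"fn": "step_arm", "kwargs": {
  "commands": "0.0024 0.0266 0 0 1;0.0024 0.0266 0 0 1;0.0024 0.0266 0 0 1;0.0024 0.0266 0 -0.04 1;0 0 0 -0.02 1;0 0 0 0 1"
}}

```text
clock: 17.92
tool_pos: [0.5782, 0.0854, 0.1311]
orientation: [[-0.864, -0.263, 0.43], [-0.241, 0.965, 0.106], [-0.443, -0.012, -0.897]]
contact_force: [0.4, -1.1, -1.7]
gripper_width: 0.0077
gripper_force: 40.0
```

Run:
```python
from h import *
o=r.get_obs(); R=o['orientation'];p=o['tool_pos'];print(p,R.round(3),o['gripper_width'])
h=np.load('hole.npy'); print('hole',p+R@h)
snap('wrist','w6');snap('scene','s6');snap('side','d6')
a=cv2.imread('pics/w6.png');b=cv2.imread('pics/d6.png');c=cv2.imread('pics/s6.png')
m=np.zeros((600,800,3),np.uint8);m[:300,:400]=cv2.resize(a,(400,300));m[:300,400:]=cv2.resize(b[100:250,170:370],(400,300));m[300:,:400]=cv2.resize(c[100:250,180:380],(400,300))
m[300:,400:]=cv2.resize(a[80:260,140:380],(400,300)); cv2.imwrite('pics/m6.png',m)
```

```text
[0.57816167 0.08542511 0.13111128] [[-0.864 -0.263  0.43 ]
 [-0.241  0.965  0.106]
 [-0.443 -0.012 -0.897]] 0.007736234727642772
hole [0.54096655 0.07521154 0.11056596]
```

View pics/m6.png

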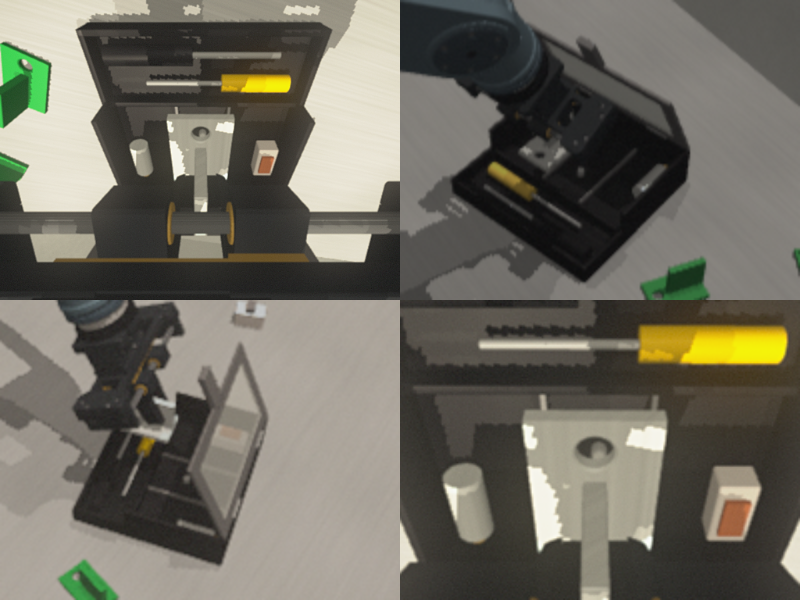

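The montage shows the bracket held straight, with the pin visible through its hole in the wrist view (lower right, about (596,450)). In the side view the pin is at about (260,186). Next I'll measure pin and hole from these.

Run:
```python
from h import *
e,f,a0,b0=case()
def c(X): X=np.atleast_2d(X); return np.c_[X@e-a0,X@f-b0,X[:,2]]
p,W=load('d6'); C=np.c_[c(W.reshape(-1,3))].reshape(W.shape)
print('side pin px around'); 
m=(C[...,0]>0)&(C[...,0]<.035)&(abs(C[...,1])<.02)&(C[...,2]>.010)&(C[...,2]<.02); print(m.sum(),np.argwhere(m).mean(0),C[m].mean(0),C[m].min(0),C[m].max(0))
# bright pixels near pin
v,u=np.mgrid[180:193,253:268]; g=p[180:193,253:268].mean(-1); print(g.astype(int))
k=g>g.max()*.7; print('c',C[180:193,253:268][k].mean(0), C[180:193,253:268][k].round(3)[:12])
# well ribs from side: points z~.012
p,W=load('w6'); C=c(W.reshape(-1,3)).reshape(W.shape)
m=(C[...,2]>.1)&(C[...,2]<.13)&(C[...,0]<.02)&(abs(C[...,1])<.04); q=C[m]; print('base top',m.sum(),q.mean(0),cv2.minAreaRect((q[:,:2]*1000).astype(np.float32)))
print('plane',np.linalg.lstsq(np.c_[q[:,:2],np.ones(len(q))],q[:,2],rcond=None)[0])
# hole: blob of lower depth inside base
rr=np.argwhere(m); print(rr.min(0),rr.max(0))
o=np.zeros(m.shape,np.uint8); o[m]=1
cn,_=cv2.findContours(1-o[rr[:,0].min()+3:rr[:,0].max()-3,rr[:,1].min():rr[:,1].max()],cv2.RETR_LIST,cv2.CHAIN_APPROX_NONE)
for t in cn:
    A=cv2.contourArea(t)
    if 30<A<800: (x,y),(w,h_),ang=cv2.fitEllipse(t); print('blob',A,x+rr[:,1].min(),y+rr[:,0].min()+3,w,h_)
h=np.load('hole.npy'); z=np.load('pics/w6.npz'); print('pred hole px(underside)',proj('w6',[0.54096655,0.07521154,0.11056596]),'top',proj('w6',[0.54096655,0.07521154,0.1166]), 'pin top', proj('w6',cw(.017,0,.015)))
```

```text
side pin px around
20 [186.1 260.5] [ 0.01610803 -0.00580004  0.0132536 ] [ 0.00243074 -0.01802651  0.01007784] [0.03464343 0.01322877 0.01886271]
[[24 18 20 15 18 14 17 18 18 20 19 16 16 16 15]
 [19 14 18 18 16 18 16 20 20 20 19 14 15 19 17]
 [20 18 16 16 19 17 19 20 19 17 19 14 18 15 15]
 [20 16 19 17 19 18 41 42 31 21 18 18 16 13 15]
 [15 18 18 17 17 23 71 72 69 26 22 20 16 18 17]
 [20 18 18 19 19 32 74 79 72 32 20 19 20 16 19]
 [19 20 18 19 18 33 61 66 60 27 17 17 18 20 17]
 [16 18 16 18 19 30 54 56 48 24 17 17 19 16 14]
 [19 18 18 20 19 22 36 38 31 19 17 18 18 17 18]
 [25 18 19 20 19 18 18 18 16 17 19 18 17 16 16]
 [29 25 20 19 19 17 19 17 17 19 16 18 17 16 17]
 [25 29 24 23 17 18 17 19 16 19 17 18 18 16 15]
 [25 25 27 26 24 23 19 21 22 19 20 17 18 17 32]]
c [ 0.0163688  -0.00385937  0.01513551] [[ 0.015 -0.001  0.019]
 [ 0.017 -0.003  0.019]
 [ 0.021 -0.003  0.015]
 [ 0.013 -0.003  0.018]
 [ 0.016 -0.004  0.017]
 [ 0.018 -0.006  0.016]
 [ 0.014 -0.003  0.013]
 [ 0.015 -0.005  0.014]
 [ 0.019 -0.005  0.011]
 [ 0.016 -0.004  0.009]]
base top 5670 [-0.05657535 -0.00036657  0.11679869] ((-48.10125732421875, -0.3408546447753906), (62.28970718383789, 44.15625762939453), 0.17503705620765686)
plane [ 0.04002378 -0.01254513  0.11905845]
[146 214] [230 299]
blob 313.0 256.42650604248047 215.77754974365234 17.481273651123047 25.260948181152344
blob 203.5 294.41062927246094 225.03878784179688 6.082818508148193 96.16938781738281
blob 193.0 256.3570671081543 168.05784606933594 12.126795768737793 20.79671859741211
blob 253.0 218.03622245788574 226.7717742919922 6.692165374755859 111.58740997314453
pred hole px(underside) [[256.63667884 164.70199215]] top [[256.51000731 171.3923191 ]] pin top [[257.69312249 174.16086854]]
```

Run:
```python
from h import *
e,f,a0,b0=case()
def ray(n,u,v,z):
    k=np.load(f'pics/{n}.npz');fov,cx,cy=k['k'];fl=192/np.tan(np.radians(fov/2));T=k['pose']
    d=T[:3,:3]@np.array([(u-cx)/fl,(v-cy)/fl,1]);t=T[:3,3]; X=t+d*(z-t[2])/d[2]; return np.array([X@e-a0,X@f-b0,z])
p,_=load('d6'); g=p[182:190,256:264].mean(-1)-18; g[g<8]=0; v,u=np.mgrid[182:190,256:264]; uc,vc=(u*g).sum()/g.sum(),(v*g).sum()/g.sum(); print(uc,vc)
for z in(.0105,.0116): print('side pin',ray('d6',uc,vc,z))
# wrist: pin inside hole crop
p,_=load('w6'); print(p[160:184,246:270].mean(-1).astype(int))
print('wrist pin', ray('w6',258.8,171.2,.013))
```

```text
259.9391265990295 185.33877370974855
side pin [ 0.01901413 -0.00148131  0.0105    ]
side pin [ 0.01827501 -0.00208885  0.0116    ]
[[161 159 160 162 161 163 163 160 160 158 161 160 160 164 162 161 161 158
  159 158 162 159 162 161]
 [160 160 160 161 162 160 157 153 151 144 139 140 143 149 154 159 161 158
  160 160 161 161 162 160]
 [161 161 162 160 154 139 118 108  96  92  89  90  96  98 109 125 146 151
  154 161 164 163 164 163]
 [163 158 153 138 114  90  75  65  63  60  61  57  57  61  64  80  97 111
  138 148 160 165 164 162]
 [157 141 113  90  70  64  58  61  59  58  59  64  66  71  66  63  62  73
   94 119 143 160 164 165]
 [142 115  77  61  59  61  61  65  59  58  74  83  95 100  89  77  67  62
   65  83 113 148 162 164]
 [115  82  63  58  60  62  63  59  64  77  96 106 110 113 109 104  89  71
   64  59  86 122 152 160]
 [ 89  65  58  63  60  62  63  61  67  89 106 111 113 116 115 114 102  83
   63  60  69  99 137 152]
 [ 78  62  62  62  61  63  61  59  76  98 110 113 114 119 112 113 111  97
   68  61  64  83 123 146]
 [ 87  65  61  58  63  65  64  64  77 101 114 116 120 123 12
[... 800 characters left out ...]
7 136 138 134 135 131
  132 137 150 160 160 159]
 [158 156 151 141 135 135 136 137 139 140 139 138 137 135 133 136 135 138
  146 155 159 161 165 161]
 [162 161 159 160 153 145 141 141 139 141 139 138 137 138 139 143 149 150
  159 164 162 165 163 162]
 [162 163 164 164 165 162 158 158 153 149 152 147 147 150 154 163 163 160
  163 159 164 165 165 164]
 [162 163 163 163 167 167 169 170 171 170 170 169 171 169 170 169 164 165
  162 160 162 165 164 164]
 [161 161 162 162 164 168 170 170 174 174 175 174 174 172 169 166 160 159
  159 161 165 164 164 162]
 [163 161 160 163 162 162 162 162 167 168 169 168 167 165 161 160 160 156
  157 163 162 162 165 163]]
wrist pin [0.01470671 0.00110157 0.013     ]
```

Run:
```python
from h import *
e,f,a0,b0=case()
def ray(n,u,v,z):
    k=np.load(f'pics/{n}.npz');fov,cx,cy=k['k'];fl=192/np.tan(np.radians(fov/2));T=k['pose']
    d=T[:3,:3]@np.array([(u-cx)/fl,(v-cy)/fl,1]);t=T[:3,3]; X=t+d*(z-t[2])/d[2]; return np.array([X@e-a0,X@f-b0,z])
print('foot rim',ray('w6',259,164.7,.006),'top rim',ray('w6',259,170.5,.015))
p,W=load('w6'); C=np.stack([W@e-a0,W@f-b0,W[...,2]],-1); q=C[162:176,254:264]; print(q[...,0].round(3)[:, 5],q[...,1].round(3)[:,5],q[...,2].round(3)[:,5])
# hole rim at top face, fit
h=np.load('hole.npy');
print('hole by ray, centre px guess', ray('w6',256.6,170.5,.1168))
o=r.get_obs();R=o['orientation'];P=o['tool_pos']; H=P+R@h; print('hole case',H@e-a0,H@f-b0,H[2])
# well walls check, side walls inner y +-0.105, ribs at +-.03
for n in('w6','d6','s6'):
    p,W=load(n); C=np.stack([W@e-a0,W@f-b0,W[...,2]],-1)
    m=(C[...,2]>.053)&(C[...,2]<.068)&(C[...,0]>-.02)&(C[...,0]<.06)&(abs(abs(C[...,1])-.108)<.015)
    y=C[m][:,1]; print(n,'left wall',y[y>0].mean() if (y>0).any() else 0,(y>0).sum(),'right',y[y<0].mean(),(y<0).sum())
```

```text
foot rim [0.01163233 0.00124157 0.006     ] top rim [0.01225793 0.00129091 0.015     ]
[ 0.009    nan  0.011  0.011  0.01   0.012  0.011  0.012  0.012  0.013
  0.014  0.015  0.017 -0.059] [0.001   nan 0.001 0.001 0.001 0.001 0.001 0.001 0.001 0.001 0.001 0.001
 0.001 0.001] [0.006   nan 0.005 0.007 0.01  0.009 0.012 0.013 0.014 0.015 0.015 0.015
 0.015 0.111]
hole by ray, centre px guess [-0.06625984 -0.00031621  0.1168    ]
hole case -0.06471278349292708 -0.002645652920107572 0.11097899787023857
w6 left wall 0.10780392869880485 677 right -0.1053553940875401 679
d6 left wall 0.10489453195307483 20 right -0.11055896583108112 102
s6 left wall 0.1057911843213924 33 right -0.10904635748788566 99
```

The wrist view gives the pin at case (0.0166, 0.0012) and the hole at (-0.0662, -0.0003), both from the same camera. So I'll go forward 83 mm and 1.5 mm sideways, staying low under the flap.

Emit:
{"fn": "step_arm", "kwargs": {
  "commands": "-0.0007 0.0002 0.0185 0 1;-0.0007 0.0002 0.0185 0 1;-0.0007 0.0002 0.0185 0 1;-0.0007 0.0002 0.0185 0 1;-0.0061 0.0003 0.0058 0 1;-0.0061 0.0003 0.0058 0 1;-0.0061 0.0003 0.0058 0 1;-0.0061 0.0003 0.0058 0 1;-0.0061 0.0003 0.0058 0 1;-0.006 0.0003 0.0058 0 1;0 0 0 0 1;0 0 0 0 1"
}}

```text
clock: 19.07
tool_pos: [0.6596, 0.1077, 0.0512]
orientation: [[-0.864, -0.26, 0.431], [-0.238, 0.966, 0.105], [-0.443, -0.012, -0.896]]
contact_force: [-0.6, -0.3, -2.9]
gripper_width: 0.0076
gripper_force: 40.0
```

Run:
```python
from h import *
e,f,a0,b0=case()
o=r.get_obs(); R=o['orientation'];P=o['tool_pos'];print(P,R.round(3),o['contact_force'],o['gripper_width'])
h=np.load('hole.npy');H=P+R@h; print('hole case',H@e-a0,H@f-b0,H[2])
snap('wrist','w7'); p,W=load('w7'); C=np.stack([W@e-a0,W@f-b0,W[...,2]],-1)
m=(C[...,2]>.025)&(C[...,2]<.05)&(C[...,0]<.05)&(C[...,0]>-.02)&(abs(C[...,1])<.026); q=C[m]; print(m.sum(),q.mean(0),cv2.minAreaRect((q[:,:2]*1000).astype(np.float32)))
c=p[130:220,200:320]; cv2.imwrite('pics/c7.png',cv2.cvtColor(cv2.resize(c,None,fx=5,fy=5,interpolation=cv2.INTER_CUBIC),cv2.COLOR_RGB2BGR))
print(C[160:182:2,257].round(3))
```

```text
[0.65957974 0.10772044 0.05123612] [[-0.864 -0.26   0.431]
 [-0.238  0.966  0.105]
 [-0.443 -0.012 -0.896]] [-0.58406396 -0.29629472 -2.90874755] 0.007579890903584093
hole case 0.018929841298170214 0.00021072717680618858 0.030660132607683698
4992 [0.02397126 0.00025643 0.0368218 ] ((27.59406852722168, 0.2966747283935547), (44.14900588989258, 44.803062438964844), 89.99114227294922)
[[0.011 0.    0.037]
 [0.035 0.    0.005]
 [0.037 0.    0.005]
 [0.038 0.    0.006]
 [0.04  0.    0.006]
 [0.042 0.    0.006]
 [0.043 0.    0.006]
 [0.045 0.    0.006]
 [0.025 0.    0.032]
 [0.026 0.    0.033]
 [0.027 0.001 0.035]]
```

View pics/c7.png

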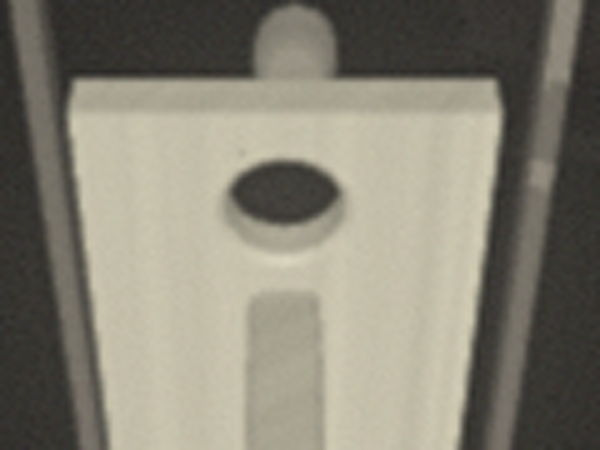

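The crop shows the hole at crop (285,193) and the pin foot rim at about (295,4), just ahead in the picture with the bay ribs symmetric on either side. I'll compute the remaining offset.

Run:
```python
from h import *
e,f,a0,b0=case()
def ray(n,u,v,z):
    k=np.load(f'pics/{n}.npz');fov,cx,cy=k['k'];fl=192/np.tan(np.radians(fov/2));T=k['pose']
    d=T[:3,:3]@np.array([(u-cx)/fl,(v-cy)/fl,1]);t=T[:3,3]; X=t+d*(z-t[2])/d[2]; return np.array([X@e-a0,X@f-b0,z]).round(4)
print('pin foot rim',ray('w7',259,131,.006),'pin mid col',ray('w7',259,140,.012))
print('base edge',ray('w7',257,152,.0367),'hole top rim near/far', ray('w7',256.8,161.8,.0367),ray('w7',256.8,180.8,.0367), 'cols',ray('w7',244.4,171,.0367),ray('w7',269,171,.0367))
p,W=load('w7');C=np.stack([W@e-a0,W@f-b0,W[...,2]],-1);q=C[155:160,220:295].reshape(-1,3);print(np.nanmean(q,0)); q=C[190:210,225:245].reshape(-1,3);print(np.nanmean(q,0))
R=r.get_obs()['orientation'];print('e,f,down in tool',(R.T@e).round(3),(R.T@f).round(3),(-R[2]).round(3))
```

```text
pin foot rim [0.0118 0.0014 0.006 ] pin mid col [0.0144 0.0014 0.012 ]
base edge [0.0064 0.0005 0.0367] hole top rim near/far [0.0125 0.0004 0.0367] [0.0254 0.0004 0.0367] cols [ 0.0186 -0.0063  0.0367] [0.0185 0.0069 0.0367]
[0.00943803 0.00047814 0.03678099]
[ 0.03988886 -0.01272178  0.03690101]
e,f,down in tool [-0.897 -0.001  0.443] [-0.006  1.    -0.01 ] [0.443 0.011 0.897]
```

Emit:
{"fn": "step_arm", "kwargs": {
  "commands": "0.0018 0.001 -0.0009 0 1;0 0 0 0 1;0.0019 0 0.0038 0 1;0.0019 0 0.0038 0 1;0.0019 0 0.0038 0 1;0.0019 0 0.0038 0 1;0 0 0 0 1;0 0 0 0 1"
}}

```text
clock: 19.78
tool_pos: [0.6566, 0.1077, 0.0334]
orientation: [[-0.865, -0.259, 0.43], [-0.237, 0.966, 0.105], [-0.442, -0.011, -0.897]]
contact_force: [0.3, -0.5, -1.8]
gripper_width: 0.0074
gripper_force: 40.0
```

Emit:
{"fn": "step_arm", "kwargs": {
  "commands": "0.0009 0 0.0018 0 1;0.0009 0 0.0018 0 1;0.0009 0 0.0018 0 1;0.0009 0 0.0018 0 1;0 0 0 0 1;0 0 0 0 1"
}}

```text
clock: 20.28
tool_pos: [0.6575, 0.1076, 0.0267]
orientation: [[-0.864, -0.259, 0.432], [-0.237, 0.966, 0.105], [-0.444, -0.012, -0.896]]
contact_force: [-1.5, -0.4, 2.1]
gripper_width: 0.0079
gripper_force: 40.0
```

Run:
```python
from h import *
e,f,a0,b0=case()
o=r.get_obs(); R=o['orientation'];P=o['tool_pos']
h=np.load('hole.npy');H=P+R@h; print('hole case',H@e-a0,H@f-b0,H[2],o['contact_force'])
snap('wrist','w8'); p,W=load('w8'); C=np.stack([W@e-a0,W@f-b0,W[...,2]],-1)
m=(C[...,2]>.009)&(C[...,2]<.03)&(C[...,0]<.06)&(C[...,0]>.0)&(abs(C[...,1])<.022); q=C[m]; print(m.sum(),np.median(q[:,2]),np.linalg.lstsq(np.c_[q[:,:2],np.ones(len(q))],q[:,2],rcond=None)[0])
c=p[130:220,200:320]; cv2.imwrite('pics/c8.png',cv2.cvtColor(cv2.resize(c,None,fx=5,fy=5,interpolation=cv2.INTER_CUBIC),cv2.COLOR_RGB2BGR))
```

```text
hole case 0.01692776854744893 0.0005993827622004233 0.006096165891001305 [-1.54011687 -0.42578753  2.14700096]
5738 0.012325769609762977 [ 0.05231013 -0.00751514  0.01196775]
```

View pics/c8.png

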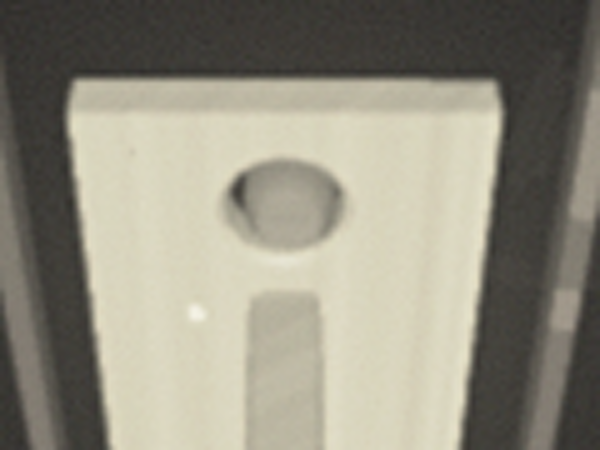

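The pin fills the hole (crop (287,203)) and the base top is at 12 mm, so the bracket is seated. I'll press lightly, release, and back out along the tool axis.

Emit:
{"fn": "step_arm", "kwargs": {
  "commands": "0.0004 0 0.0009 0 1;0 0 0 0 1;0 0 0 0 0.3;0 0 0 0 0.3;0 0 0 0 0.3;0 0 0 0 0.3;0 0 0 0 0.3;0 0 0 0 0.3"
}}

```text
clock: 21.0
tool_pos: [0.657, 0.1076, 0.0249]
orientation: [[-0.865, -0.259, 0.43], [-0.237, 0.966, 0.105], [-0.443, -0.011, -0.896]]
contact_force: [0.6, 0.2, -0.7]
gripper_width: 0.0311
gripper_force: 0.0
```

Emit:
{"fn": "step_arm", "kwargs": {
  "commands": "0 0 -0.005 0 0.3;0 0 -0.01 0 0.3;0 0 -0.015 0 0.3;0 0 -0.025 0 0.3;0 0 -0.035 0 0.3;0 0 -0.035 0 0.3;0 0 -0.035 0 0.3;0 0 -0.035 0 0.3;0 0 -0.035 0 0.3;0 0 -0.035 0 0.3;0 0 -0.035 0 0.3;0 0 0 0 0.3"
}}

```text
clock: 22.0
tool_pos: [0.5287, 0.0755, 0.3027]
orientation: [[-0.859, -0.259, 0.442], [-0.238, 0.966, 0.103], [-0.453, -0.017, -0.891]]
contact_force: [1.1, -0.2, 2.3]
gripper_width: 0.0308
gripper_force: 0.0
```

Run:
```python
from h import *
e,f,a0,b0=case()
o=r.get_obs(); print(o['tool_pos'],o['orientation'].round(3),o['contact_force'])
snap('wrist','w9'); p,W=load('w9'); C=np.stack([W@e-a0,W@f-b0,W[...,2]],-1)
m=(C[...,2]>.008)&(C[...,2]<.02)&(C[...,0]<.075)&(C[...,0]>-.01)&(abs(C[...,1])<.025); q=C[m]; print('base',m.sum(),np.median(q[:,2]),cv2.minAreaRect((q[:,:2]*1000).astype(np.float32)),np.linalg.lstsq(np.c_[q[:,:2],np.ones(len(q))],q[:,2],rcond=None)[0])
m=(C[...,2]>.05)&(C[...,2]<.065)&(C[...,0]<.085)&(C[...,0]>.01)&(abs(C[...,1])<.02); q=C[m]; print('rib top',m.sum(),cv2.minAreaRect((q[:,:2]*1000).astype(np.float32)),q[:,2].mean())
m=(C[...,2]>.205)&(C[...,2]<.24)&(C[...,0]>0)&(C[...,0]<.06)&(abs(C[...,1])<.03);print('tongue',m.sum(),C[m].mean(0) if m.any() else 0)
t=np.array([.642,.104,.191]); z=o['orientation'][:,2]; go(t-.1*z,t)
```

```text
[0.52871647 0.07545858 0.30270364] [[-0.859 -0.259  0.442]
 [-0.238  0.966  0.103]
 [-0.453 -0.017 -0.891]] [ 1.10092575 -0.18425649  2.27902523]
base 856 0.011926549060739172 ((39.35966491699219, 0.2788505554199219), (44.42774963378906, 71.11509704589844), 89.3655014038086) [0.00152746 0.00287965 0.01191927]
rib top 126 ((50.23360824584961, 0.5420734882354736), (44.25679397583008, 7.984826564788818), 0.5240294337272644) 0.05545444612194337
tongue 396 [0.02323153 0.00135644 0.22163113]
[0.59782337 0.0937426  0.28012469] total [-0.0551 -0.      0.0497] rows 2 each [-0.0275 -0.      0.0248]
[0.642 0.104 0.191] total [-0.0003 -0.0001  0.1   ] rows 3 each [-0.0001 -0.      0.0333]
```

The bracket is flat, with its base top at 11.9 mm and centre at (39.4, 0.3) mm where 39 is expected. Next I'll grip the tongue again and fold the flap shut.

Emit:
{"fn": "step_arm", "kwargs": {
  "commands": "-0.01 0 -0.01 0 -0.3;-0.025 0 0 0 -0.3;-0.02 0 0.02 0 -0.3;0 0 0.03 0 -0.3;0 0 0.03 0 -0.3;0 0 0.03 0 -0.3;0 0 0.03 0 -0.3;0 0 0.02 0 -0.3;0 0 0 0 1;0 0 0 0 1;0 0 0 0 1;0 0 0 0 1",
  "force": 25
}}

```text
clock: 23.05
tool_pos: [0.6393, 0.1054, 0.1833]
orientation: [[-0.865, -0.26, 0.43], [-0.238, 0.966, 0.106], [-0.442, -0.011, -0.897]]
contact_force: [-1.1, 1.9, 1.6]
gripper_width: 0.0327
gripper_force: 1.1
```

Emit:
{"fn": "step_arm", "kwargs": {
  "commands": "0 0 0 0 1;0 0 0 0 1;0 0 0 0 1;0 0 0 0 1;0 0 0 0 1"
}}

```text
clock: 23.47
tool_pos: [0.64, 0.1033, 0.1834]
orientation: [[-0.865, -0.258, 0.43], [-0.237, 0.966, 0.103], [-0.442, -0.013, -0.897]]
contact_force: [1.0, -5.1, 0.8]
gripper_width: 0.0239
gripper_force: 25.3
```

Run:
```python
from h import *
e,f,a0,b0=case()
o=r.get_obs(); R=o['orientation']; p=o['tool_pos']; print(o['contact_force'],o['gripper_width'])
g=p-.019*R[:,2]; H=cw(.098,0,.064); v=g-H; a=np.arctan2(v[2],-v@e); rad=np.hypot(v[2],v@e); print(g,a,rad)
prev=None;z=np.array([0,0,1])
for k,t in enumerate(np.linspace(1.15,0,13)):
    n=-rad*np.cos(t)*e+rad*np.sin(t)*z
    if k: print((R.T@(n-prev)/2).round(4),t.round(2))
    prev=n
```

```text
[ 0.96032846 -5.14990859  0.82473779] 0.023853265961173865
[0.63178808 0.10136675 0.20040873] 1.1024705150834444 0.1528688483665456
[0.0073 0.     0.0001] 1.05
[0.0073 0.     0.0008] 0.96
[0.0072 0.0001 0.0015] 0.86
[0.007  0.0001 0.0021] 0.77
[0.0068 0.0001 0.0028] 0.67
[0.0065 0.0001 0.0034] 0.57
[0.0061 0.0001 0.004 ] 0.48
[0.0057 0.0001 0.0046] 0.38
[0.0052 0.0001 0.0051] 0.29
[0.0047 0.0001 0.0056] 0.19
[0.0041 0.0001 0.006 ] 0.1
[0.0036 0.0001 0.0064] 0.0
```

Emit:
{"fn": "step_arm", "kwargs": {
  "commands": "0.0073 0 0.0002 0 1;0.0073 0 0.0002 0 1;0.0073 0 0.0008 0 1;0.0073 0 0.0008 0 1;0.0072 0 0.0015 0 1;0.0072 0 0.0015 0 1;0.007 0 0.0021 0 1;0.007 0 0.0021 0 1;0.0068 0 0.0028 0 1;0.0068 0 0.0028 0 1;0.0065 0 0.0034 0 1;0.0065 0 0.0034 0 1"
}}

```text
clock: 24.47
tool_pos: [0.577, 0.0856, 0.1277]
orientation: [[-0.864, -0.259, 0.433], [-0.238, 0.966, 0.103], [-0.444, -0.014, -0.896]]
contact_force: [-0.4, -7.0, 4.7]
gripper_width: 0.0232
gripper_force: 25.1
```

Emit:
{"fn": "step_arm", "kwargs": {
  "commands": "0.0061 0 0.004 0 1;0.0061 0 0.004 0 1;0.0057 0 0.0046 0 1;0.0057 0 0.0046 0 1;0.0052 0 0.0051 0 1;0.0052 0 0.0051 0 1;0.0047 0 0.0056 0 1;0.0047 0 0.0056 0 1;0.0041 0 0.006 0 1;0.0041 0 0.006 0 1;0 0 0 0 1;0 0 0 0 1"
}}

```text
clock: 25.47
tool_pos: [0.5496, 0.0784, 0.0555]
orientation: [[-0.868, -0.259, 0.424], [-0.238, 0.966, 0.103], [-0.436, -0.011, -0.9]]
contact_force: [-12.5, -17.9, 0.6]
gripper_width: 0.0232
gripper_force: 25.0
```

Run:
```python
from h import *
e,f,a0,b0=case()
o=r.get_obs(); R=o['orientation']; p=o['tool_pos']; print(o['contact_force'],o['gripper_width'],R[:,2])
g=p-.019*R[:,2]; v=g-cw(.098,0,.064); print(g,np.arctan2(v[2],-v@e),np.hypot(v[2],v@e),'down',(-R[2]).round(3))
```

```text
[-12.45703954 -17.91289237   0.6132684 ] 0.023209373841789876 [ 0.42376521  0.10301787 -0.89989464]
[0.54158177 0.07642075 0.07258916] 0.052777063918370636 0.16281974790445689 down [0.436 0.011 0.9  ]
```

Emit:
{"fn": "step_arm", "kwargs": {
  "commands": "0.0009 -0.0005 0.0018 0 1;0.0009 -0.0005 0.0018 0 1;0.0009 0 0.0018 0 1;0.0009 0 0.0018 0 1;0 0 0 0 1"
}}

```text
clock: 25.88
tool_pos: [0.5486, 0.0781, 0.0468]
orientation: [[-0.869, -0.26, 0.422], [-0.238, 0.966, 0.104], [-0.434, -0.01, -0.901]]
contact_force: [-13.7, -15.3, -0.6]
gripper_width: 0.0231
gripper_force: 25.0
```

Emit:
{"fn": "step_arm", "kwargs": {
  "commands": "0.0005 0 0.0009 0 1;0.0005 0 0.0009 0 1;0 0 0 0 1"
}}

```text
clock: 26.13
tool_pos: [0.5485, 0.0781, 0.0449]
orientation: [[-0.869, -0.26, 0.422], [-0.238, 0.966, 0.104], [-0.434, -0.01, -0.901]]
contact_force: [-15.7, -16.7, 0.6]
gripper_width: 0.0235
gripper_force: 25.0
```

Emit:
{"fn": "step_arm", "kwargs": {
  "commands": "0.0005 0 0.0009 0 1;0.0005 0 0.0009 0 1;0.0005 0 0.0009 0 1;0 0 0 0 1"
}}

```text
clock: 26.47
tool_pos: [0.5483, 0.078, 0.0418]
orientation: [[-0.869, -0.26, 0.422], [-0.238, 0.966, 0.104], [-0.434, -0.01, -0.901]]
contact_force: [-16.1, -15.7, 1.0]
gripper_width: 0.0232
gripper_force: 25.0
```

Run:
```python
from h import *
e,f,a0,b0=case()
snap('scene','s10');snap('side','d10')
for n in('s10','d10'):
    p,W=load(n);C=np.stack([W@e-a0,W@f-b0,W[...,2]],-1)
    m=(C[...,0]>-.03)&(C[...,0]<.09)&(abs(C[...,1])>.095)&(abs(C[...,1])<.107)&(C[...,2]>.05)&(C[...,2]<.09); k=np.polyfit(C[m][:,0],C[m][:,2],1); print(n,m.sum(),'angle',-k[0],np.polyval(k,.098))
```

```text
s10 348 angle 0.08365172274425135 0.06525641069171201
d10 266 angle 0.083823656283448 0.0675602738528535
```

Run:
```python
from h import *
e,f,a0,b0=case()
for n in('scene0','side0'):
    p,W=load(n);C=np.stack([W@e-a0,W@f-b0,W[...,2]],-1)
    m=(C[...,0]>-.03)&(C[...,0]<.09)&(abs(C[...,1])>.095)&(abs(C[...,1])<.107)&(C[...,2]>.05)&(C[...,2]<.09); k=np.polyfit(C[m][:,0],C[m][:,2],1); print(n,m.sum(),'angle',-k[0],np.polyval(k,.098))
```

```text
scene0 351 angle 0.045871780238035 0.06587955214231878
side0 325 angle 0.04046197876339686 0.06807806805062
```

Emit:
{"fn": "step_arm", "kwargs": {
  "commands": "0 0 0 0 -0.2;0 0 0 0 -0.2;0 0 0 0 -0.2;0 0 0 0 -0.2;0 0 -0.01 0 -0.2;0 0 -0.03 0 -0.2;0 0 -0.03 0 -0.2;0 0 -0.03 0 -0.2;0 0 0 0 1;0 0 0 0 1;0 0 0 0 1;0 0 0 0 1"
}}

```text
clock: 27.57
tool_pos: [0.5101, 0.0689, 0.1342]
orientation: [[-0.865, -0.26, 0.429], [-0.238, 0.966, 0.106], [-0.441, -0.011, -0.897]]
contact_force: [-0.2, 0.4, 0.9]
gripper_width: 0.0281
gripper_force: 0.0
```

Run:
```python
from h import *
e,f,a0,b0=case()
snap('scene','s11');snap('wrist','w11')
p,W=load('s11');C=np.stack([W@e-a0,W@f-b0,W[...,2]],-1)
m=(C[...,0]>-.03)&(C[...,0]<.09)&(abs(C[...,1])>.095)&(abs(C[...,1])<.107)&(C[...,2]>.05)&(C[...,2]<.09); k=np.polyfit(C[m][:,0],C[m][:,2],1); print('angle',-k[0])
p,W=load('w11');C=np.stack([W@e-a0,W@f-b0,W[...,2]],-1)
m=(C[...,0]>-.09)&(C[...,0]<-.045)&(abs(C[...,1])<.015)&(C[...,2]>.05)&(C[...,2]<.11);q=C[m];print('tongue',m.sum(),q.mean(0),q.min(0),q.max(0))
o=r.get_obs(); print(o['tool_pos'],o['gripper_width'])
go(cw(-.068,.001,.11),cw(-.068,.001,.085)); print((-o['orientation'][2]).round(3))
```

```text
angle 0.08142508916314452
tongue 1085 [-0.06913812  0.00073601  0.08310918] [-0.08374169 -0.01125306  0.07534318] [-0.04503082  0.01280803  0.08640607]
[0.51000562 0.06884002 0.13395787] 0.020088432233420557
[0.53819904 0.07588177 0.11      ] total [-0.0155 -0.0003  0.0343] rows 1 each [-0.0155 -0.0003  0.0343]
[0.53819904 0.07588177 0.085     ] total [0.011  0.0003 0.0224] rows 1 each [0.011  0.0003 0.0224]
[0.441 0.01  0.897]
```

Emit:
{"fn": "step_arm", "kwargs": {
  "commands": "-0.008 0 0.017 0 1;-0.008 0 0.017 0 1;0.0055 0 0.011 0 1;0.0044 0 0.009 0 1;0.002 0 0.004 0 1;0.0015 0 0.0027 0 1;0.0015 0 0.0027 0 1;0.0015 0 0.0027 0 1;0.0009 0 0.0018 0 1;0 0 0 0 1"
}}

```text
clock: 28.5
tool_pos: [0.5386, 0.0753, 0.074]
orientation: [[-0.864, -0.259, 0.431], [-0.237, 0.966, 0.105], [-0.443, -0.011, -0.896]]
contact_force: [-0.0, 0.5, -0.6]
gripper_width: 0.0006
gripper_force: 0.1
```

Emit:
{"fn": "step_arm", "kwargs": {
  "commands": "0.0009 0 0.0018 0 1;0 0 0 0 1"
}}

```text
clock: 28.67
tool_pos: [0.5391, 0.0754, 0.0728]
orientation: [[-0.864, -0.26, 0.432], [-0.238, 0.966, 0.105], [-0.444, -0.012, -0.896]]
contact_force: [-7.0, -1.7, 11.3]
gripper_width: 0.0006
gripper_force: 5.3
```

Emit:
{"fn": "step_arm", "kwargs": {
  "commands": "0.0009 0 0.0018 0 1;0 0 0 0 1"
}}

```text
clock: 28.83
tool_pos: [0.5394, 0.0754, 0.0722]
orientation: [[-0.863, -0.261, 0.432], [-0.239, 0.965, 0.105], [-0.445, -0.012, -0.895]]
contact_force: [-21.3, -3.0, 32.1]
gripper_width: 0.0005
gripper_force: 15.9
```

Emit:
{"fn": "step_arm", "kwargs": {
  "commands": "-0.004 0 -0.008 0 1;0 0 -0.03 0 1;0 0 -0.035 0 1;0 0 -0.035 0 1;0 0 -0.035 0 1;0 0 -0.03 0 1;0 0 0 0 1;0 0 0 0 1"
}}

```text
clock: 29.5
tool_pos: [0.4687, 0.0575, 0.2295]
orientation: [[-0.862, -0.259, 0.436], [-0.238, 0.966, 0.103], [-0.448, -0.015, -0.894]]
contact_force: [0.2, 0.8, -0.0]
gripper_width: 0.0009
gripper_force: 0.0
```

Run:
```python
from h import *
e,f,a0,b0=case()
for c in('scene','side'):
    snap(c,c+'12'); p,W=load(c+'12');C=np.stack([W@e-a0,W@f-b0,W[...,2]],-1)
    m=(C[...,0]>-.03)&(C[...,0]<.09)&(abs(C[...,1])>.095)&(abs(C[...,1])<.107)&(C[...,2]>.05)&(C[...,2]<.09); k=np.polyfit(C[m][:,0],C[m][:,2],1); print('angle',-k[0])
snap('wrist','w12');p,W=load('w12');C=np.stack([W@e-a0,W@f-b0,W[...,2]],-1)
m=(C[...,0]>-.09)&(C[...,0]<-.045)&(abs(C[...,1])<.015)&(C[...,2]>.05)&(C[...,2]<.11);q=C[m];print('tongue z',np.median(q[:,2]))
print(r.get_obs()['contact_force'])
a=[cv2.imread(f'pics/{n}12.png') for n in('w','scene')]
cv2.imwrite('pics/m12.png',np.hstack([cv2.resize(x,(400,300)) for x in a]))
```

```text
angle 0.002828000342118367
angle -0.010420219124819243
tongue z 0.06883897001450551
[ 0.10238914  1.02962108 -0.75177319]
```

View pics/m12.png

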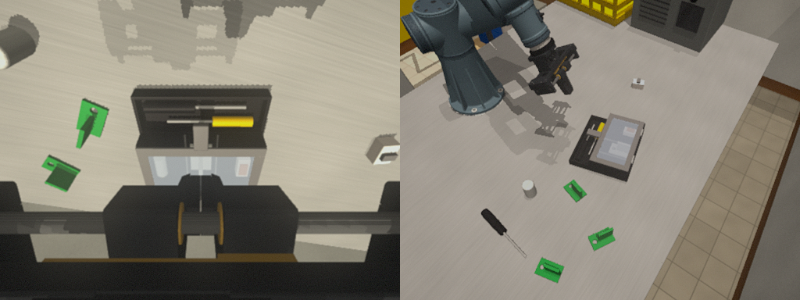

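The flap is shut: tongue top is 68.8 mm (69 expected) and the angle is about 0. The bracket shows under it and the bystanders have not moved. The robot is clear, so I'll hand in.

```bash
python3 -c "
from bench import r
print(r.sign_off())"
```

```text
the job is handed in; nothing more can be done
None
```

I lifted the flap to its stop, set the bracket flat over the pin with its rib towards the hinge, folded the flap fully shut, left the other parts where they were, and handed the job in at about 30 s; the hand-in returned no verdict.

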